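# Swing the model stable home on its pin and wedge it

### The job

Push the half-built stable near its red-striped corner so that it pivots on the jig's pin until its side is flush with the fence and its slotted tongue sticks out behind. Then take the red wedge from the holder and press it down into the slot behind the brass, flat face to the brass, until it is tight, and let go. Go by feel, never over 20 N, keep the base down on its pin and leave all else alone.

Things in the scene. Friction and masses are not known exactly. Their poses are not given: they have to be found in the camera images.
- jig: Fixed plywood jig 56 mm high, x -195 to +38, y -235 to +65 mm. Origin: on the table (z 0) under the axis of the steel pin (12 mm across, top z 88 mm). On its far edge a dark fence, y -225 to -35, front x +22, back x +38, top z 92 mm, with a window at y -182 to -120, z 56 to 76 mm. Brass lines the back over and under the window; its back face is at x +39.6 to +44.4 (adjustable, not reported).
- tray: Loose model stable, 0.3 to 0.55 kg: base 16 mm thick lying on the jig (underside z 56 mm), x -75 to +22, y -178 to +22 mm. Origin: pin hole (14 mm), underside. Its frame (to z 123 mm) stays 32 mm off the near edge and 60 mm off the free end (-y). Starts turned 0.25 to 0.42 rad clockwise from home (axes as the jig's, side x +22 on the fence); slides with a few N of friction.
- push_corner (a point): Near edge (x -75 mm) of the stable's base at its red stripe, 13 mm from the free corner, half-way up the base (z 64 mm; the jig's top is z 56). Stable x -75, y -165 mm. Push here in the stable's +x. Axes: the stable's.
- slot (a point): Top (z 72 mm) of the stable's tongue, at stable x 49, y -140 mm: middle of the opening left between brass and slot end when home, 11.6 to 16.4 mm in x, 20 in y. The tongue reaches x +22 to +72, y -158 to -122 mm, 16 mm thick; its slot goes through, x +28 to +56, y -150 to -130. Axes: the stable's.
- wedge_mid (a point): Centre of the loose red wedge, 145 mm long, 14 wide in y, 40 g; z points to its thick end. Flat face x -8.5 mm; other face slopes: x 0 at the thin end, +8.7 here, +17.4 on top. Stands thin end down in the holder, 34 mm deep, top z 156 mm: pinch across y near its top. In the slot its axes are as the jig's; 10 to 15 N down makes it tight, this point then between z 65 and 120 mm: feel for it.
- wedge_tip (a point): Middle of the end of the wedge's pale nose (8 x 9 mm, the lowest 10 mm): 72.5 mm below wedge_mid along the wedge and 4.3 mm to its -x side.
- wedge: The wedge itself; origin at its thin end, 72.5 mm straight below wedge_mid. Once pressed tight, friction keeps it.
- holder: Fixed brown wooden block 130 (x) x 60 (y) x 45 mm high, two square sockets at x -35 and +35 mm; the wedge stands in one, the dowel in the other. Origin: centre of its underside.
- dowel: Bystander: light round dowel 11 mm thick, 95 mm long, in the holder's other socket, top 106 mm above the table. Origin: its lower end.
- glue: Bystander: white glue bottle, 56 mm wide, 150 mm tall. Origin: its foot.
- cup: Bystander: yellow cup, 68 mm wide, 70 mm tall. Origin: its foot.
- driver: Bystander: screwdriver with an orange handle on the table.
Mind the look-alikes: they are no part of the job. Leave any purple look-alike of the tray alone. What is shaped like the wedge but purple is not meant.

How it is judged:
By the outcome, as a careful person would: the job done as asked, in the order asked, and still so for the second after the job is handed in, with the robot touching nothing.
It also fails if it takes over 67 s, if anything falls off the work surface, if the arm or the gripper's body presses on something with over 40 N, if the wrist force passes 120 N, or if a joint passes its speed limit or range.

### The arm

A 7-joint arm with a two-finger parallel gripper is mounted at the origin on the work surface. World frame = base frame: x ahead of the robot, y to its left, z up, the work surface at z = 0. Lengths are in mm, angles in rad, forces in N, time in s.
With the tool pointing down it reaches from about 400 to 875 mm from the base axis. Payload 4.4 kg.
Tool frame: the origin (TCP) lies at the very end of the fingers, on their centre line; the grasp point (between the pads) lies 19 mm behind it; z points along the fingers, y is the direction in which the jaws open and shut (so a half turn about z gives the same grasp; the last joint's range is limited). The gripper opens to 85 mm and grips with 20 to 120 N. Pads are 22 mm wide; open, the fingers measure 114 mm over their backs; the gripper's body (76 mm by 85 mm) begins 54 mm behind the grasp point. The pads swing forward as they close: fully open they stand 13 mm farther back than shut.
Start: joints at [-1.346, 0.628, 0.038, 1.517, -0.027, 0.996, -0.02], TCP at [186.342, 622.732, 210.013] pointing down, gripper open.
Joint ranges: [-3.06, 3.06], [-0.37, 2.12], [-1.25, 1.32], [0.18, 2.47], [-1.1, 4.24], [0.23, 1.98], [-2.94, 2.94]. Speed limits (rad/s): [2.57, 2.57, 3.14, 3.14, 3.14, 3.14, 3.14].

### API

Orientations are given as [roll, pitch, yaw] about the fixed x, y, z axes, in that order (R = Rz(yaw) Ry(pitch) Rx(roll)).
In Python, from cell import read_state, get_image, calibration, finish_job gives the robot as it stands. The module is installed in compiled form; this text tells all that it offers.
- The arm moves only by the tool apply_moves, never from a script. Its argument "increments" is a list of rows, each an object of numbers: "tx", "ty", "tz": the shift along the world's x, y, z in m; "rx", "ry", "rz": the turn, a rotation vector about the world's x, y, z in units of 5 degrees (1.0 is 5 degrees); "claw": the finger opening in m, from 0 to 0.0854. In form: [{"tx": .., "ty": .., "tz": .., "rx": .., "ry": .., "rz": .., "claw": ..}, ...]. A call has 1 to 12 rows; each row is the pose to reach, as a shift and turn from the pose commanded when the call began; what a row does not reach only later rows make up. A row lasts 1/10 s, in which the tool goes at most 50 mm and 8.59 degrees, less where a joint would pass 70% of its speed; a pose out of reach is approached as far as the arm can. A call with a gripper value outside its range is refused whole. The fingers move at their own pace and stop on an object; the grip force is fixed at half the most. Time passes only in rows, so rows that repeat a pose let the fingers close. It gives the time, the measured TCP pose, the force and the opening at its end, in the units of the state.
- read_state(): the state, without advancing time (a new reading comes with each control period).
- get_image(name): name is "scene" or "top"; returns the picture (420x560x3 uint8, red, green, blue); there is no depth.
- calibration(name): a dict with "camera_matrix" (3x3 intrinsics, pixels), "origin" and "attitude" of the camera in the world. Camera axes: x right, y up, looking along -z (the intrinsics and any distortion apply to the point x, -y, -z); pixel columns grow to the right and rows downward; lengths in mm; the calibration is good to about 2 mm. A picture is of the moment at which its call begins. calibration takes no time and is no camera call.
- finish_job(): hands the job in, once; it reports no verdict.
The state is a dict: "clock": time; "qpos": joint angles; "qd": joint speeds; "tau": joint torques, N m; "eef_pos": TCP position; "tool_rot": TCP orientation; "force": force on the tool from outside, world axes, zero at the start; "torque": the same for the moment, N m; "width": finger opening in mm.
Only numpy, scipy, OpenCV 4.12 (cv2) and the standard library are available. Lean on these libraries where they do the work, as an engineer would, in place of code of your own. Each camera call takes 0.05 s, during which the arm holds its last target. There are 200 camera calls.

## Working session

There is one attempt and no reset: what is moved stays moved. The work goes in short steps, Python scripts to look and compute and a tool call to move; the robot and the scene stay as the last step left them, time stands still between calls to the robot, and variables do not carry over. Pictures are saved under pics/ and viewed, about 8 in all and at most 12, crops included, and the job is handed in when it is done.

Besides the shell and the picture viewer there is one more tool, called after "Emit:" as name(argument=value, ...), one argument or row to a line, values as JSON. apply_moves: Moves the arm, as the interface text tells. Its arguments: {"type":"object","properties":{"increments":{"type":"array"}},"required":["increments"]}

```bash
mkdir -p pics
cat > h.py <<'E'
import numpy as np, cv2
from cell import read_state, get_image, calibration, finish_job
from scipy.spatial.transform import Rotation as R
def cam(n):
    c=calibration(n); return c
def snap(n,f):
    im=get_image(n); cv2.imwrite('pics/'+f,im[:,:,::-1]); return im
E
python3 - <<'E'
from h import *
for n in("scene","top"):
    snap(n,n+'0.png'); print(n,calibration(n))
print(read_state())
a=cv2.imread('pics/scene0.png');b=cv2.imread('pics/top0.png')
E
```

```text
scene {'camera_matrix': array([[389.66931537,   0.        , 280.30766489],
       [  0.        , 389.66931537, 208.68380378],
       [  0.        ,   0.        ,   1.        ]]), 'origin': array([1359.1789588 , -101.05857328,  633.30418048]), 'attitude': array([ 0.99945059, -0.00137917,  1.36912495])}
top {'camera_matrix': array([[399.01383925,   0.        , 279.92230707],
       [  0.        , 399.01383925, 208.18100289],
       [  0.        ,   0.        ,   1.        ]]), 'origin': array([ 277.96959576,   57.01928272, 1302.32537737]), 'attitude': array([ 0.21888211,  0.00298145, -1.63649333])}
{'clock': 0.1, 'qpos': array([-1.34583047,  0.62921161,  0.03843285,  1.51823593, -0.02701859,
        0.99627781, -0.01998825]), 'qd': array([-0.00194705, -0.00304813,  0.00043063, -0.00054612,  0.00079596,
        0.00021306, -0.00204339]), 'tau': array([ 3.57675999e-03, -5.64531076e+01,  1.23097301e+00, -1.93975192e+01,
        1.12933625e-02,  5.33316401e-03, -3.77618278e-06]), 'eef_pos': array([186.14128624, 622.18744385, 209.21832291]), 'tool_rot': array([-3.13997706e+00, -9.63690021e-06,  2.85083878e+00]), 'force': array([ 0.47519402,  0.01608014, -0.1588412 ]), 'torque': array([ 0.02902065, -0.01087765, -0.02855735]), 'width': 84.83926153112442}
```

View pics/scene0.png

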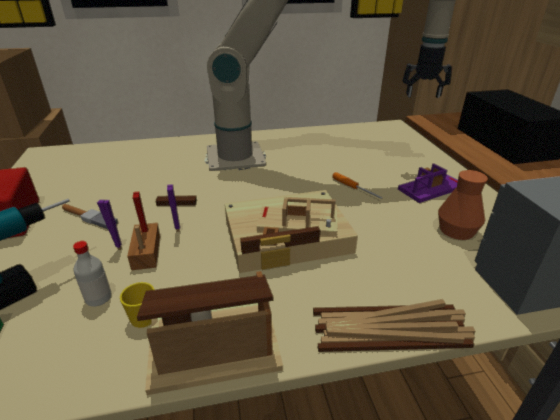

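View pics/top0.png

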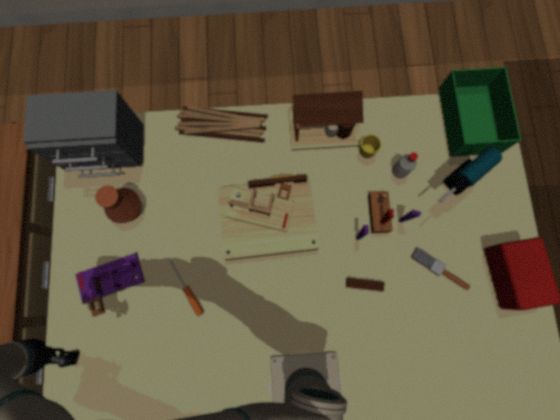

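The scene view shows the jig with the stable at about (290,225), the holder at (145,240) and the red wedge at (140,210). The top view shows the jig at (268,215), the red stripe at (285,220) and the holder at (380,212). Next I'll enlarge both areas.

```bash
cat >> h.py <<'E'
def proj(n,P):
    c=calibration(n); Rm=R.from_euler('xyz',c['attitude']).as_matrix()
    q=(np.atleast_2d(P)-c['origin'])@Rm; q=q*[1,-1,-1]; u=q@c['camera_matrix'].T; return u[:,:2]/u[:,2:]
def ray(n,uv):
    c=calibration(n); Rm=R.from_euler('xyz',c['attitude']).as_matrix()
    d=np.linalg.inv(c['camera_matrix'])@[uv[0],uv[1],1]; return c['origin'],Rm@(d*[1,-1,-1])
def onz(n,uv,z):
    o,d=ray(n,uv); return o+d*(z-o[2])/d[2]
def tri(u1,u2):
    o,d=ray('scene',u1);p,e=ray('top',u2);d/=np.linalg.norm(d);e/=np.linalg.norm(e)
    s=np.linalg.lstsq(np.c_[d,-e],p-o,rcond=None)[0];a=o+s[0]*d;b=p+s[1]*e
    return (a+b)/2,np.linalg.norm(a-b)
E
python3 - <<'E'
from h import *
print(proj('top',[[0,0,0],[186,622,210]]),proj('scene',[[0,0,0],[186,622,210]]))
t=cv2.imread('pics/top0.png');s=cv2.imread('pics/scene0.png')
c1=cv2.resize(t[165:265,210:430],None,fx=3.6,fy=3.6,interpolation=cv2.INTER_CUBIC)
cv2.imwrite('pics/topc.png',cv2.convertScaleAbs(c1,alpha=1.5))
c2=cv2.resize(s[175:275,95:365],None,fx=2.96,fy=2.96,interpolation=cv2.INTER_CUBIC)
cv2.imwrite('pics/scc.png',cv2.convertScaleAbs(c2,alpha=1.3))
E
```

```text
[[305.94794738 389.25445642]
 [ 67.1720448  347.59339762]] [[234.44918712 156.39553193]
 [420.10557214 107.1948566 ]]
```

View pics/topc.png

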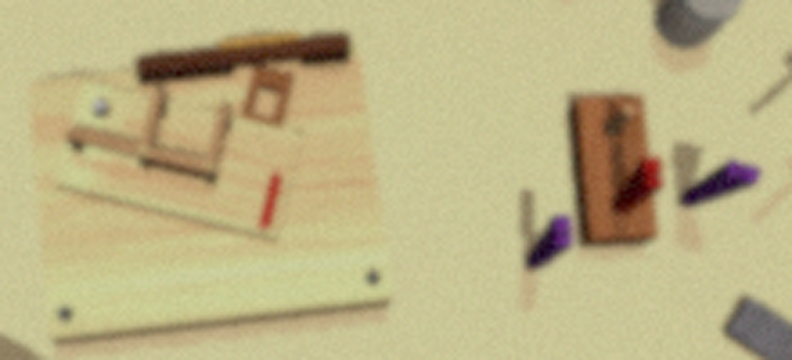

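View pics/scc.png

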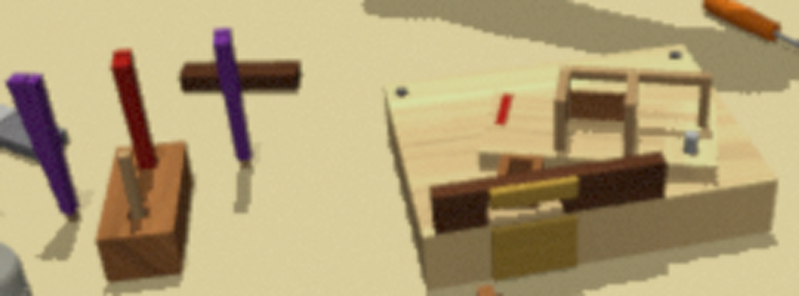

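Run:
```python
from h import *
av={}
for n in('top','scene'):
    av[n]=np.mean([get_image(n).astype(float) for _ in range(6)],0); np.save(n+'.npy',av[n])
P=lambda u,v,z:onz('top',(210+u/3.6,165+v/3.6),z)
pin=P(100,107,88);e1=P(57,340,56);e2=P(388,303,56);e3=P(372,99,56)
f1=P(140,80,92);f2=P(349,56,92)
print('pin',pin,'edge',e1,e2,np.linalg.norm(e1-e2))
a=lambda d:np.arctan2(d[1],d[0])
print('yaw edge',a(e1-e2)-np.pi/2,'fence',a(f1-f2)-np.pi/2,np.linalg.norm(f1-f2))
yw=a(e1-e2)-np.pi/2; M=R.from_euler('z',yw).as_matrix()
for k,v in dict(e1=e1,e2=e2,f1=f1,f2=f2,corner=P(275,238,72),nearL=P(58,184,72),strA=P(275,175,72),strB=P(266,228,72)).items(): print(k,v.round(1),'in jig',((v-pin)@M).round(1))
print('tray yaw',a(P(58,184,72)-P(275,238,72))-np.pi/2)
# pin triangulated
print('pin tri',tri((95+691/2.96,175+136/2.96),(210+100/3.6,165+107/3.6)))
for n,(x0,y0,x1,y1) in dict(top=(360,185,415,240),scene=(120,185,165,240)).items():
    c=av[n][y0:y1,x0:x1][:,:,::-1]; c=cv2.resize(np.clip(c*1.4,0,255).astype(np.uint8),None,fx=7,fy=7,interpolation=cv2.INTER_CUBIC)
    cv2.imwrite(n+'w.png',c)
A=cv2.imread('topw.png');B=cv2.imread('scenew.png');print(A.shape,B.shape)
cv2.imwrite('pics/w.png',np.hstack([A,B]))
```

```text
pin [599.76108835 172.19431704  88.        ] edge [402.92929977 221.22331854  56.        ] [415.97302623 -66.9860514   56.        ] 288.50438422892734
yaw edge 0.045226953224536626 fence 0.05216533702939752 184.14194374693477
e1 [402.9 221.2  56. ] in jig [-194.4   57.9  -32. ]
e2 [416. -67.  56.] in jig [-194.4 -230.6  -32. ]
f1 [620.7 135.9  92. ] in jig [ 19.3 -37.2   4. ]
f2 [630.3 -48.   92. ] in jig [  20.6 -221.3    4. ]
corner [476.9  27.4  72. ] in jig [-129.3 -139.1  -16. ]
nearL [537.  213.3  72. ] in jig [-60.8  43.9 -16. ]
strA [532.5  23.5  72. ] in jig [ -73.9 -145.5  -16. ]
strB [486.1  34.6  72. ] in jig [-119.7 -132.3  -16. ]
tray yaw -0.31296391815496705
pin tri (array([601.35266759, 174.58146611,  84.19764429]), np.float64(4.164713302866506))
(385, 385, 3) (385, 315, 3)
```

View pics/w.png

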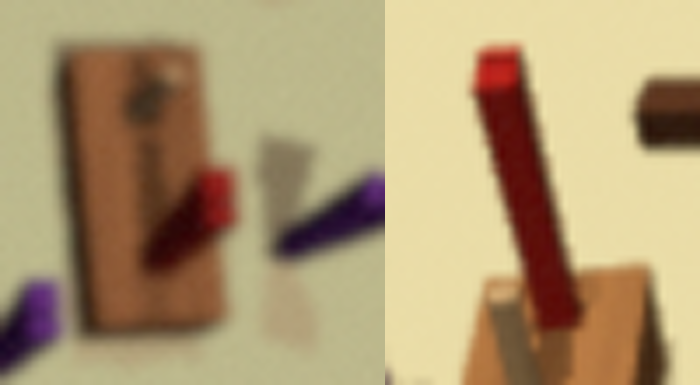

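The tray sits at -0.36 rad to the jig. That fits the stated range, and the jig sizes check within a few mm. The last picture shows the red top face at crop (203..237,170..230) on the left and (477..522,48..92) on the right. I'll move behind the push point next.

Emit:
apply_moves(
  increments=[
    {"tx":0.258,"ty":-0.574,"claw":0},
    {"tx":0.258,"ty":-0.574,"rz":-0.2,"claw":0},
    {"tx":0.258,"ty":-0.574,"rz":-0.2,"claw":0},
    {"tx":0.258,"ty":-0.574,"rz":-0.2,"claw":0},
    {"tx":0.258,"ty":-0.574,"rz":-0.2,"claw":0},
    {"tx":0.258,"ty":-0.574,"rz":-0.2,"claw":0},
    {"tx":0.258,"ty":-0.574,"rz":-0.2,"claw":0},
    {"tx":0.258,"ty":-0.574,"rz":-0.2,"claw":0},
    {"tx":0.258,"ty":-0.574,"rz":-0.2,"claw":0},
    {"tx":0.258,"ty":-0.574,"rz":-0.2,"claw":0},
    {"tx":0.258,"ty":-0.574,"rz":-0.2,"claw":0},
    {"tx":0.258,"ty":-0.574,"rz":-0.2,"claw":0},
  ],
)

```text
$.increments[0]: bad value
```

Run:
```python
from h import *
t=lambda u,v:(360+u/7,185+v/7); s=lambda u,v:(120+(u-385)/7,185+v/7)
print('top cam: near-left edge top/bottom',onz('top',t(211,229),156).round(1),onz('top',t(162,271),45).round(1))
print('far-left edge',onz('top',t(203,172),156).round(1),onz('top',t(148,247),45).round(1))
print('top corners right',onz('top',t(233,168),156).round(1),onz('top',t(238,220),156).round(1))
for a,b in(((477,93),(536,325)),((523,86),(579,320))): print('scene far face',onz('scene',s(*a),156).round(1),onz('scene',s(*b),45).round(1))
print('scene top back',onz('scene',s(480,50),156).round(1),onz('scene',s(520,48),156).round(1))
hc=[onz('top',t(*p),45).round(1) for p in((62,48),(198,47),(227,322),(88,332))];print('holder',hc)
th=0.047;y=lambda a,b:np.arctan2((a-b)[1],(a-b)[0])
print('holder long yaw',y(hc[0],hc[3]),y(hc[1],hc[2]),np.mean(hc,0))
S=read_state();print(S['clock'],S['eef_pos'],S['tool_rot'],S['force'],S['width'])
```

```text
top cam: near-left edge top/bottom [ 482.8 -276.1  156. ] [ 484.6 -283.6   45. ]
far-left edge [ 507.2 -275.8  156. ] [ 496.1 -278.6   45. ]
top corners right [ 508.1 -288.6  156. ] [ 485.8 -287.9  156. ]
scene far face [ 518.6 -283.1  156. ] [ 497.8 -286.3   45. ]
scene far face [ 516.9 -268.4  156. ] [ 497.7 -271.1   45. ]
scene top back [ 488.8 -285.3  156. ] [ 490.1 -271.9  156. ]
holder [array([ 592.4, -250.1,   45. ]), array([ 588.7, -313.2,   45. ]), array([ 459.2, -310.2,   45. ]), array([ 458.9, -246.7,   45. ])]
holder long yaw -0.025462660486005546 -0.023161880371504327 [ 524.8  -280.05   45.  ]
0.7 [186.34366956 622.73307267 210.03463869] [ 3.14155584e+00 -4.54849568e-05  2.85076889e+00] [ 0.03544375 -0.19090299  0.69469103] 85.52541015009777
```

The wedge's flat face is on the robot side: its near edge is vertical and the +x face slopes. So its axes already match the jig's. The row was refused, so I'll give all keys.

Emit:
apply_moves(
  increments=[
    {"tx":0.258,"ty":-0.574,"tz":0.0,"rx":0.0,"ry":0.0,"rz":-0.2,"claw":0.001},
    {"tx":0.258,"ty":-0.574,"tz":0.0,"rx":0.0,"ry":0.0,"rz":-0.2,"claw":0.001},
    {"tx":0.258,"ty":-0.574,"tz":0.0,"rx":0.0,"ry":0.0,"rz":-0.2,"claw":0.001},
    {"tx":0.258,"ty":-0.574,"tz":0.0,"rx":0.0,"ry":0.0,"rz":-0.2,"claw":0.001},
    {"tx":0.258,"ty":-0.574,"tz":0.0,"rx":0.0,"ry":0.0,"rz":-0.2,"claw":0.001},
    {"tx":0.258,"ty":-0.574,"tz":0.0,"rx":0.0,"ry":0.0,"rz":-0.2,"claw":0.001},
    {"tx":0.258,"ty":-0.574,"tz":0.0,"rx":0.0,"ry":0.0,"rz":-0.2,"claw":0.001},
    {"tx":0.258,"ty":-0.574,"tz":0.0,"rx":0.0,"ry":0.0,"rz":-0.2,"claw":0.001},
    {"tx":0.258,"ty":-0.574,"tz":0.0,"rx":0.0,"ry":0.0,"rz":-0.2,"claw":0.001},
    {"tx":0.258,"ty":-0.574,"tz":0.0,"rx":0.0,"ry":0.0,"rz":-0.2,"claw":0.001},
    {"tx":0.258,"ty":-0.574,"tz":0.0,"rx":0.0,"ry":0.0,"rz":-0.2,"claw":0.001},
    {"tx":0.258,"ty":-0.574,"tz":0.0,"rx":0.0,"ry":0.0,"rz":-0.2,"claw":0.001},
  ],
)

```text
clock: 1.9
eef_pos: [433.1, 73.7, 210.4]
tool_rot: [3.141, 0.001, 2.833]
force: [1.3, 0.2, 0.3]
width: 0.9
```

Emit:
apply_moves(
  increments=[
    {"tx":0.0,"ty":0.0,"tz":-0.05,"rx":0.0,"ry":0.0,"rz":0.0,"claw":0.001},
    {"tx":0.0,"ty":0.0,"tz":-0.09,"rx":0.0,"ry":0.0,"rz":0.0,"claw":0.001},
    {"tx":0.0,"ty":0.0,"tz":-0.1,"rx":0.0,"ry":0.0,"rz":0.0,"claw":0.001},
    {"tx":0.0,"ty":0.0,"tz":-0.1,"rx":0.0,"ry":0.0,"rz":0.0,"claw":0.001},
  ],
)

```text
clock: 2.3
eef_pos: [431.4, 75.4, 109.3]
tool_rot: [-3.14, -0.003, 2.834]
force: [0.0, -0.0, 0.0]
width: 1.1
```

Emit:
apply_moves(
  increments=[
    {"tx":0.013,"ty":-0.026,"tz":0.0,"rx":0.0,"ry":0.0,"rz":0.0,"claw":0.001},
    {"tx":0.013,"ty":-0.026,"tz":-0.03,"rx":0.0,"ry":0.0,"rz":0.0,"claw":0.001},
    {"tx":0.013,"ty":-0.026,"tz":-0.047,"rx":0.0,"ry":0.0,"rz":0.0,"claw":0.001},
    {"tx":0.013,"ty":-0.026,"tz":-0.047,"rx":0.0,"ry":0.0,"rz":0.0,"claw":0.001},
  ],
)

```text
clock: 2.7
eef_pos: [445.6, 49.9, 63.3]
tool_rot: [3.142, -0.0, 2.834]
force: [0.3, 0.4, 0.9]
width: 1.2
```

Run:
```python
from h import *
im=snap('top','t1.png'); c=cv2.imread('pics/t1.png')[150:290,200:345]
cv2.imwrite('pics/t1c.png',cv2.convertScaleAbs(cv2.resize(c,None,fx=4.2,fy=4.2,interpolation=cv2.INTER_CUBIC),alpha=1.5))
S=read_state();print(S['clock'],S['eef_pos'],S['force'],S['torque'])
```

```text
2.75 [446.01994985  49.98932907  64.02596942] [-0.57035307 -0.26456994 -0.41417418] [-0.03890394 -0.0323222   0.01623454]
```

View pics/t1c.png

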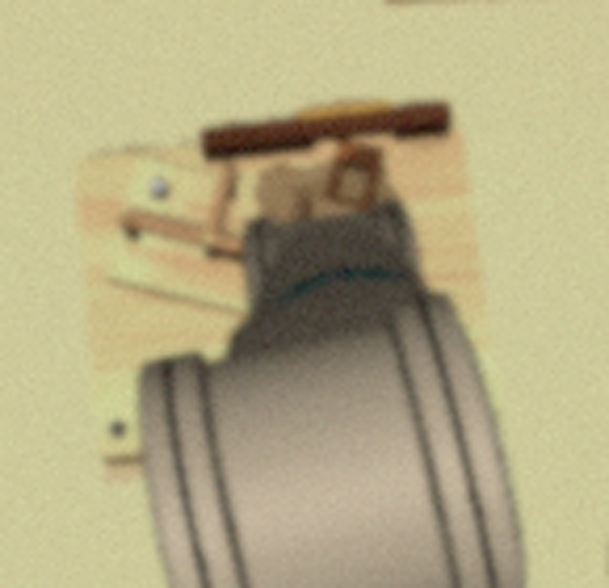

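Emit:
apply_moves(
  increments=[
    {"tx":0.01,"ty":-0.003,"tz":-0.002,"rx":0.0,"ry":0.0,"rz":0.0,"claw":0.001},
    {"tx":0.016,"ty":-0.005,"tz":-0.002,"rx":0.0,"ry":0.0,"rz":0.0,"claw":0.001},
    {"tx":0.018,"ty":-0.0055,"tz":-0.002,"rx":0.0,"ry":0.0,"rz":0.0,"claw":0.001},
    {"tx":0.019,"ty":-0.006,"tz":-0.002,"rx":0.0,"ry":0.0,"rz":0.0,"claw":0.001},
    {"tx":0.019,"ty":-0.006,"tz":-0.002,"rx":0.0,"ry":0.0,"rz":0.0,"claw":0.001},
  ],
)

```text
clock: 3.25
eef_pos: [464.4, 43.4, 61.3]
tool_rot: [3.141, 0.0, 2.833]
force: [-0.5, -0.2, 0.2]
width: 1.3
```

Emit:
apply_moves(
  increments=[
    {"tx":0.001,"ty":-0.0003,"tz":0.0,"rx":0.0,"ry":0.0,"rz":0.0,"claw":0.001},
    {"tx":0.002,"ty":-0.0006,"tz":0.0,"rx":0.0,"ry":0.0,"rz":0.0,"claw":0.001},
    {"tx":0.003,"ty":-0.001,"tz":0.0,"rx":0.0,"ry":0.0,"rz":0.0,"claw":0.001},
    {"tx":0.004,"ty":-0.0012,"tz":0.0,"rx":0.0,"ry":0.0,"rz":0.0,"claw":0.001},
  ],
)

```text
clock: 3.65
eef_pos: [468.3, 42.2, 61.0]
tool_rot: [-3.142, -0.0, 2.833]
force: [-0.0, -0.8, -0.1]
width: 1.2
```

Emit:
apply_moves(
  increments=[
    {"tx":0.001,"ty":-0.0003,"tz":0.0,"rx":0.0,"ry":0.0,"rz":0.0,"claw":0.001},
    {"tx":0.002,"ty":-0.0006,"tz":0.0,"rx":0.0,"ry":0.0,"rz":0.0,"claw":0.001},
    {"tx":0.003,"ty":-0.001,"tz":0.0,"rx":0.0,"ry":0.0,"rz":0.0,"claw":0.001},
  ],
)

```text
clock: 3.95
eef_pos: [471.4, 41.3, 61.0]
tool_rot: [-3.142, -0.0, 2.833]
force: [0.0, -0.8, 0.2]
width: 1.3
```

Emit:
apply_moves(
  increments=[
    {"tx":0.001,"ty":-0.0003,"tz":0.0,"rx":0.0,"ry":0.0,"rz":0.0,"claw":0.001},
    {"tx":0.002,"ty":-0.0006,"tz":0.0,"rx":0.0,"ry":0.0,"rz":0.0,"claw":0.001},
    {"tx":0.003,"ty":-0.001,"tz":0.0,"rx":0.0,"ry":0.0,"rz":0.0,"claw":0.001},
  ],
)

```text
clock: 4.25
eef_pos: [474.4, 40.2, 61.0]
tool_rot: [3.142, -0.0, 2.833]
force: [-0.5, 0.0, -0.1]
width: 1.0
```

Emit:
apply_moves(
  increments=[
    {"tx":0.0015,"ty":-0.0005,"tz":0.0,"rx":0.0,"ry":0.0,"rz":0.0,"claw":0.001},
    {"tx":0.003,"ty":-0.001,"tz":0.0,"rx":0.0,"ry":0.0,"rz":0.0,"claw":0.001},
    {"tx":0.0045,"ty":-0.0015,"tz":0.0,"rx":0.0,"ry":0.0,"rz":0.0,"claw":0.001},
  ],
)

```text
clock: 4.55
eef_pos: [479.0, 38.7, 61.0]
tool_rot: [3.142, -0.0, 2.833]
force: [-0.1, -0.1, -0.2]
width: 0.9
```

Run:
```python
from h import *
snap('scene','s2.png'); c=cv2.imread('pics/s2.png')[150:270,200:370]
cv2.imwrite('pics/s2c.png',cv2.convertScaleAbs(cv2.resize(c,None,fx=4.7,fy=4.7,interpolation=cv2.INTER_CUBIC),alpha=1.4))
S=read_state();print(S['eef_pos'],S['force'],S['torque']);print((proj('scene',S['eef_pos'])-[200,150])*4.7)
```

```text
[479.3720807   38.60073557  61.03621672] [ 0.5433087  -0.05272247  0.47313017] [ 0.010405   -0.0419875  -0.04003207]
[[307.87432924 275.94711958]]
```

View pics/s2c.png

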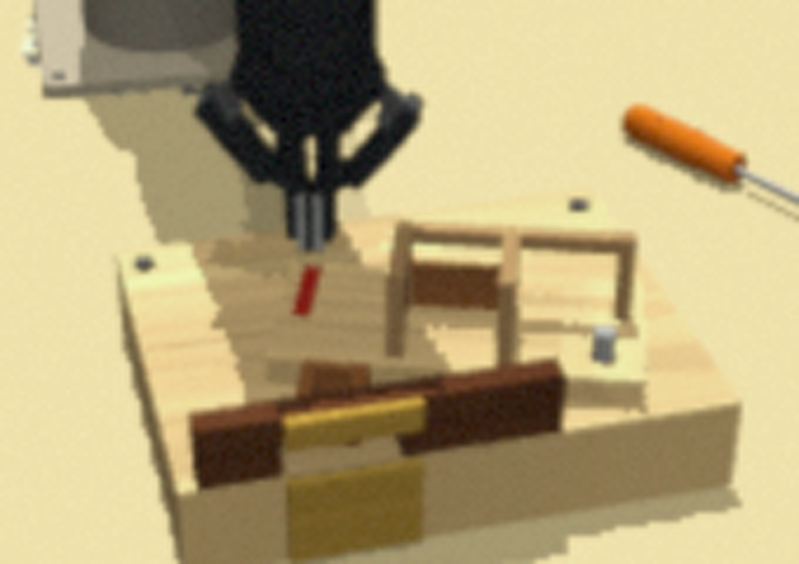

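The scene crop shows the fingertips at (312,248), right behind the near end of the red stripe at (312,268), with no contact yet. I'll go on.

Emit:
apply_moves(
  increments=[
    {"tx":0.001,"ty":-0.0003,"tz":0.0,"rx":0.0,"ry":0.0,"rz":0.0,"claw":0.001},
    {"tx":0.002,"ty":-0.0006,"tz":0.0,"rx":0.0,"ry":0.0,"rz":0.0,"claw":0.001},
    {"tx":0.003,"ty":-0.001,"tz":0.0,"rx":0.0,"ry":0.0,"rz":0.0,"claw":0.001},
  ],
)

```text
clock: 4.9
eef_pos: [481.9, 37.7, 61.0]
tool_rot: [-3.142, -0.0, 2.833]
force: [-0.2, -0.4, -0.0]
width: 0.8
```

Emit:
apply_moves(
  increments=[
    {"tx":0.001,"ty":-0.0003,"tz":0.0,"rx":0.0,"ry":0.0,"rz":0.0,"claw":0.001},
    {"tx":0.002,"ty":-0.0006,"tz":0.0,"rx":0.0,"ry":0.0,"rz":0.0,"claw":0.001},
    {"tx":0.003,"ty":-0.001,"tz":0.0,"rx":0.0,"ry":0.0,"rz":0.0,"claw":0.001},
  ],
)

```text
clock: 5.2
eef_pos: [484.9, 36.8, 61.0]
tool_rot: [3.142, -0.0, 2.833]
force: [-0.4, -0.3, 0.0]
width: 0.7
```

Run:
```python
from h import *
for n in('scene','top'):
  for f in (n+'.npy',None):
    im=np.load(f).astype(np.uint8) if f else np.mean([get_image(n).astype(float) for _ in range(3)],0).astype(np.uint8)
    r,g,b=[im[:,:,i].astype(int) for i in range(3)]
    m=((r>110)&(g<r*.55)&(b<r*.55)).astype(np.uint8)
    if n=='scene': m[:,:240]=0;m[:,300:]=0;m[:190]=0;m[240:]=0
    else: m[:,:270]=0;m[:,305:]=0;m[:200]=0;m[240:]=0
    y,x=np.nonzero(m)
    if len(x)<4: print(n,f,'none',len(x));continue
    bx=cv2.minAreaRect(np.c_[x,y].astype(np.float32)); 
    i=y.argmin() if n=='scene' else y.argmax(); 
    cen=onz(n,(x.mean(),y.mean()),72); end=onz(n,(x[y==y[i]].mean(),y[i]),72)
    print(n,f,len(x),'cen',cen.round(1),'near end',end.round(1))
S=read_state();print(S['eef_pos'],S['force'],S['torque'],proj('scene',S['eef_pos']))
c=cv2.imread('pics/s2.png')
snap('scene','s3.png'); c=cv2.imread('pics/s3.png')[180:240,240:320]
cv2.imwrite('pics/s3c.png',cv2.convertScaleAbs(cv2.resize(c,None,fx=9,fy=9,interpolation=cv2.INTER_CUBIC),alpha=1.5))
```

```text
scene scene.npy 29 cen [509.9  31.5  72. ] near end [487.9  37.3  72. ]
scene None none 0
top top.npy 24 cen [510.9  30.3  72. ] near end [493.6  35.3  72. ]
top None none 0
[484.69547511  36.79538513  60.99575338] [ 0.17763211  0.5714051  -0.46094712] [ 0.00290007 -0.01719298 -0.0134706 ] [[265.17967588 209.8402389 ]]
```

View pics/s3c.png

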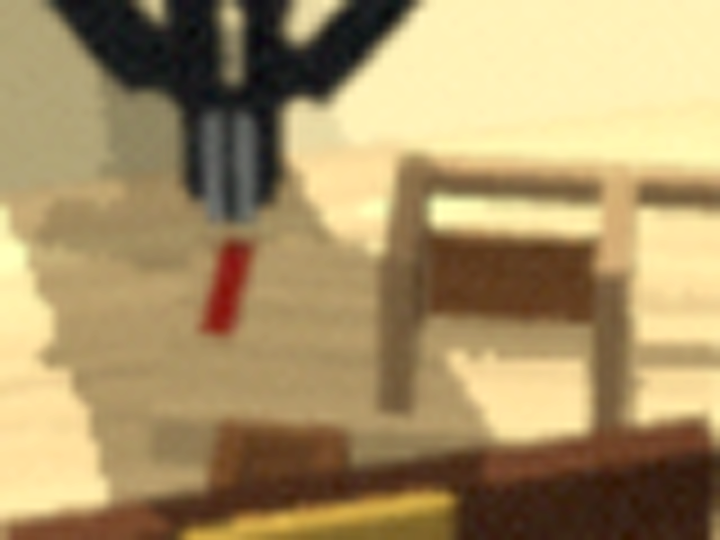

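There is no contact although TCP x is past the estimated edge. The visible tip sits about 5 px above the projected TCP, so the shut fingers may end higher than the TCP. I'll back off and feel for the jig top.

Emit:
apply_moves(
  increments=[
    {"tx":-0.025,"ty":0.008,"tz":0.0,"rx":0.0,"ry":0.0,"rz":0.0,"claw":0.0},
    {"tx":-0.03,"ty":0.0095,"tz":0.0,"rx":0.0,"ry":0.0,"rz":0.0,"claw":0.0},
    {"tx":-0.03,"ty":0.0095,"tz":-0.001,"rx":0.0,"ry":0.0,"rz":0.0,"claw":0.0},
    {"tx":-0.03,"ty":0.0095,"tz":-0.002,"rx":0.0,"ry":0.0,"rz":0.0,"claw":0.0},
    {"tx":-0.03,"ty":0.0095,"tz":-0.003,"rx":0.0,"ry":0.0,"rz":0.0,"claw":0.0},
  ],
)

```text
clock: 6.05
eef_pos: [456.1, 46.0, 58.0]
tool_rot: [3.141, 0.001, 2.833]
force: [-0.6, -0.7, 0.5]
width: -0.0
```

Run:
```python
from h import *
S=read_state();print(S['clock'],S['eef_pos'],S['force'],S['torque'])
print(proj('scene',[[600,172.5,88],[602,175,88]]),proj('top',[[600,172.5,88]]), 'edge corners jig in scene')
j=lambda x,y,z:np.r_[R.from_euler('z',.047).as_matrix()@[x,y,0]+[600,172.5,0]]+[0,0,z]
print('jig far corners',proj('scene',[j(38,65,56),j(38,-235,56),j(38,-225,92),j(38,-35,92)]))
```

```text
6.05 [456.12372903  46.04867838  58.00452678] [-0.56473706 -0.71526781  0.48686324] [ 0.02649255  0.00167257 -0.02395571]
[[326.74026277 219.55958961]
 [327.94939554 219.89308304]] [[237.67734565 194.65498729]] edge corners jig in scene
jig far corners [[355.89981669 234.98915304]
 [235.80448589 253.86323761]
 [239.21239607 240.86354793]
 [318.43190557 228.94460111]]
```

Emit:
apply_moves(
  increments=[
    {"tx":0.0,"ty":0.0,"tz":-0.001,"rx":0.0,"ry":0.0,"rz":0.0,"claw":0.0},
    {"tx":0.0,"ty":0.0,"tz":-0.0015,"rx":0.0,"ry":0.0,"rz":0.0,"claw":0.0},
    {"tx":0.0,"ty":0.0,"tz":-0.002,"rx":0.0,"ry":0.0,"rz":0.0,"claw":0.0},
  ],
)

```text
clock: 6.35
eef_pos: [455.0, 46.1, 55.9]
tool_rot: [-3.142, 0.0, 2.833]
force: [-0.2, -0.1, 0.3]
width: -0.0
```

Emit:
apply_moves(
  increments=[
    {"tx":0.0,"ty":0.0,"tz":-0.0005,"rx":0.0,"ry":0.0,"rz":0.0,"claw":0.0},
    {"tx":0.0,"ty":0.0,"tz":-0.001,"rx":0.0,"ry":0.0,"rz":0.0,"claw":0.0},
  ],
)

```text
clock: 6.55
eef_pos: [454.9, 46.2, 55.0]
tool_rot: [3.142, -0.0, 2.833]
force: [0.6, 1.4, 0.4]
width: 0.1
```

Emit:
apply_moves(
  increments=[
    {"tx":0.0,"ty":0.0,"tz":-0.001,"rx":0.0,"ry":0.0,"rz":0.0,"claw":0.0},
    {"tx":0.0,"ty":0.0,"tz":-0.002,"rx":0.0,"ry":0.0,"rz":0.0,"claw":0.0},
    {"tx":0.0,"ty":0.0,"tz":-0.003,"rx":0.0,"ry":0.0,"rz":0.0,"claw":0.0},
  ],
)

```text
clock: 6.85
eef_pos: [454.8, 46.3, 51.9]
tool_rot: [3.142, -0.0, 2.833]
force: [0.2, -0.6, 1.0]
width: 0.1
```

Emit:
apply_moves(
  increments=[
    {"tx":0.0,"ty":0.0,"tz":-0.001,"rx":0.0,"ry":0.0,"rz":0.0,"claw":0.0},
    {"tx":0.0,"ty":0.0,"tz":-0.002,"rx":0.0,"ry":0.0,"rz":0.0,"claw":0.0},
    {"tx":0.0,"ty":0.0,"tz":-0.003,"rx":0.0,"ry":0.0,"rz":0.0,"claw":0.0},
  ],
)

```text
clock: 7.15
eef_pos: [454.8, 46.3, 48.9]
tool_rot: [-3.142, -0.0, 2.833]
force: [0.2, 0.1, -0.2]
width: -0.0
```

Emit:
apply_moves(
  increments=[
    {"tx":0.0,"ty":0.0,"tz":-0.001,"rx":0.0,"ry":0.0,"rz":0.0,"claw":0.0},
    {"tx":0.0,"ty":0.0,"tz":-0.002,"rx":0.0,"ry":0.0,"rz":0.0,"claw":0.0},
    {"tx":0.0,"ty":0.0,"tz":-0.003,"rx":0.0,"ry":0.0,"rz":0.0,"claw":0.0},
  ],
)

```text
clock: 7.45
eef_pos: [454.8, 46.3, 45.9]
tool_rot: [3.142, -0.0, 2.833]
force: [-0.1, 0.1, 0.2]
width: 0.1
```

Emit:
apply_moves(
  increments=[
    {"tx":0.0,"ty":0.0,"tz":-0.001,"rx":0.0,"ry":0.0,"rz":0.0,"claw":0.0},
    {"tx":0.0,"ty":0.0,"tz":-0.002,"rx":0.0,"ry":0.0,"rz":0.0,"claw":0.0},
  ],
)

```text
clock: 7.65
eef_pos: [454.8, 46.3, 43.9]
tool_rot: [-3.142, -0.0, 2.833]
force: [0.1, -0.2, -0.6]
width: -0.2
```

Emit:
apply_moves(
  increments=[
    {"tx":0.0,"ty":0.0,"tz":-0.001,"rx":0.0,"ry":0.0,"rz":0.0,"claw":0.0},
    {"tx":0.0,"ty":0.0,"tz":-0.002,"rx":0.0,"ry":0.0,"rz":0.0,"claw":0.0},
  ],
)

```text
clock: 7.85
eef_pos: [454.8, 46.3, 41.9]
tool_rot: [3.142, -0.0, 2.833]
force: [-0.3, -0.9, 0.8]
width: 0.0
```

Emit:
apply_moves(
  increments=[
    {"tx":0.0,"ty":0.0,"tz":-0.001,"rx":0.0,"ry":0.0,"rz":0.0,"claw":0.0},
    {"tx":0.0,"ty":0.0,"tz":-0.002,"rx":0.0,"ry":0.0,"rz":0.0,"claw":0.0},
  ],
)

```text
clock: 8.05
eef_pos: [454.8, 46.3, 39.9]
tool_rot: [3.142, -0.0, 2.833]
force: [0.2, -0.4, 1.1]
width: 0.1
```

Emit:
apply_moves(
  increments=[
    {"tx":0.0,"ty":0.0,"tz":-0.001,"rx":0.0,"ry":0.0,"rz":0.0,"claw":0.0},
    {"tx":0.0,"ty":0.0,"tz":-0.002,"rx":0.0,"ry":0.0,"rz":0.0,"claw":0.0},
  ],
)

```text
clock: 8.25
eef_pos: [454.9, 46.3, 37.9]
tool_rot: [3.142, 0.0, 2.833]
force: [0.0, 0.1, -0.6]
width: -0.1
```

Emit:
apply_moves(
  increments=[
    {"tx":0.0,"ty":0.0,"tz":-0.0007,"rx":0.0,"ry":0.0,"rz":0.0,"claw":0.0},
    {"tx":0.0,"ty":0.0,"tz":-0.0014,"rx":0.0,"ry":0.0,"rz":0.0,"claw":0.0},
  ],
)

```text
clock: 8.45
eef_pos: [454.8, 46.3, 36.6]
tool_rot: [3.142, -0.0, 2.833]
force: [-0.2, -0.5, -0.3]
width: -0.3
```

Emit:
apply_moves(
  increments=[
    {"tx":0.0,"ty":0.0,"tz":-0.0007,"rx":0.0,"ry":0.0,"rz":0.0,"claw":0.0},
    {"tx":0.0,"ty":0.0,"tz":-0.0014,"rx":0.0,"ry":0.0,"rz":0.0,"claw":0.0},
  ],
)

```text
clock: 8.65
eef_pos: [454.8, 46.3, 35.2]
tool_rot: [3.142, -0.0, 2.833]
force: [0.3, 0.2, -0.3]
width: 0.2
```

Run:
```python
from h import *
snap('scene','s4.png'); c=cv2.imread('pics/s4.png')[160:240,210:330]
cv2.imwrite('pics/s4c.png',cv2.convertScaleAbs(cv2.resize(c,None,fx=6.5,fy=6.5,interpolation=cv2.INTER_CUBIC),alpha=1.5))
S=read_state();print(S['qpos'],S['eef_pos'],(proj('scene',[S['eef_pos'],S['eef_pos']+[0,0,20],S['eef_pos']+[0,0,40]])-[210,160])*6.5)
```

```text
[-0.1951836   0.67535632  0.04742281  2.18362341 -0.10579601  0.28478835
  1.20587424] [454.79962773  46.251253    35.09670521] [[369.79037093 335.09425559]
 [368.98381507 295.92725569]
 [368.16098432 255.96993446]]
```

View pics/s4c.png

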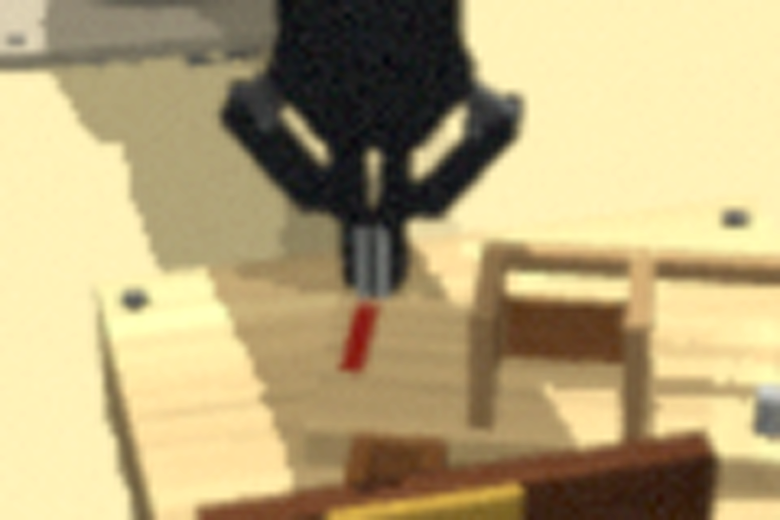

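The crop shows the shut fingertips at (372,297). That is 20 to 26 mm above the reported TCP, so the shut tip is well short of it. I'll keep feeling down.

Emit:
apply_moves(
  increments=[
    {"tx":0.0,"ty":0.0,"tz":-0.0007,"rx":0.0,"ry":0.0,"rz":0.0,"claw":0.0},
    {"tx":0.0,"ty":0.0,"tz":-0.0014,"rx":0.0,"ry":0.0,"rz":0.0,"claw":0.0},
  ],
)

```text
clock: 8.9
eef_pos: [454.9, 46.3, 34.7]
tool_rot: [3.141, 0.0, 2.833]
force: [-3.0, -0.7, 22.0]
width: -0.4
```

Emit:
apply_moves(
  increments=[
    {"tx":0.0,"ty":0.0,"tz":-0.0007,"rx":0.0,"ry":0.0,"rz":0.0,"claw":0.0},
    {"tx":0.0,"ty":0.0,"tz":-0.0014,"rx":0.0,"ry":0.0,"rz":0.0,"claw":0.0},
  ],
)

```text
clock: 9.1
eef_pos: [454.9, 46.3, 34.6]
tool_rot: [3.141, 0.001, 2.833]
force: [-5.2, -0.5, 38.1]
width: 0.5
```

Emit:
apply_moves(
  increments=[
    {"tx":0.0,"ty":0.0,"tz":-0.0007,"rx":0.0,"ry":0.0,"rz":0.0,"claw":0.0},
    {"tx":0.0,"ty":0.0,"tz":-0.0014,"rx":0.0,"ry":0.0,"rz":0.0,"claw":0.0},
  ],
)

```text
clock: 9.3
eef_pos: [454.9, 46.3, 34.5]
tool_rot: [3.14, 0.001, 2.833]
force: [-8.4, -0.0, 55.9]
width: 0.2
```

The tip touched the jig at TCP z≈34.9, so the shut tip is 21 mm short of the reported TCP. I batched three calls, and that pressed up to 56 N on the jig. From here I'll make one contact step per call. Lifting off now.

Emit:
apply_moves(
  increments=[
    {"tx":0.0,"ty":0.0,"tz":0.006,"rx":0.0,"ry":0.0,"rz":0.0,"claw":0.0},
    {"tx":0.0,"ty":0.0,"tz":0.0105,"rx":0.0,"ry":0.0,"rz":0.0,"claw":0.0},
    {"tx":0.008,"ty":-0.0025,"tz":0.0105,"rx":0.0,"ry":0.0,"rz":0.0,"claw":0.0},
  ],
)

```text
clock: 9.6
eef_pos: [462.2, 44.0, 41.9]
tool_rot: [-3.142, -0.001, 2.834]
force: [0.0, 0.5, 0.7]
width: 0.1
```

Emit:
apply_moves(
  increments=[
    {"tx":0.001,"ty":-0.0003,"tz":0.0,"rx":0.0,"ry":0.0,"rz":0.0,"claw":0.0},
    {"tx":0.002,"ty":-0.0006,"tz":0.0,"rx":0.0,"ry":0.0,"rz":0.0,"claw":0.0},
    {"tx":0.003,"ty":-0.0009,"tz":0.0,"rx":0.0,"ry":0.0,"rz":0.0,"claw":0.0},
    {"tx":0.004,"ty":-0.0012,"tz":0.0,"rx":0.0,"ry":0.0,"rz":0.0,"claw":0.0},
  ],
)

```text
clock: 10.0
eef_pos: [466.6, 42.5, 41.2]
tool_rot: [-3.141, -0.001, 2.833]
force: [-0.4, -0.2, 0.9]
width: 0.0
```

Emit:
apply_moves(
  increments=[
    {"tx":0.001,"ty":-0.0003,"tz":0.0,"rx":0.0,"ry":0.0,"rz":0.0,"claw":0.0},
    {"tx":0.002,"ty":-0.0006,"tz":0.0,"rx":0.0,"ry":0.0,"rz":0.0,"claw":0.0},
    {"tx":0.003,"ty":-0.0009,"tz":0.0,"rx":0.0,"ry":0.0,"rz":0.0,"claw":0.0},
  ],
)

```text
clock: 10.3
eef_pos: [469.9, 41.7, 41.5]
tool_rot: [-3.142, -0.0, 2.833]
force: [-0.1, -0.2, -0.0]
width: -0.3
```

Emit:
apply_moves(
  increments=[
    {"tx":0.001,"ty":-0.0003,"tz":0.0,"rx":0.0,"ry":0.0,"rz":0.0,"claw":0.0},
    {"tx":0.002,"ty":-0.0006,"tz":0.0,"rx":0.0,"ry":0.0,"rz":0.0,"claw":0.0},
    {"tx":0.003,"ty":-0.0009,"tz":0.0,"rx":0.0,"ry":0.0,"rz":0.0,"claw":0.0},
  ],
)

```text
clock: 10.6
eef_pos: [471.4, 41.0, 41.4]
tool_rot: [-3.141, -0.003, 2.834]
force: [-4.0, 0.8, 3.2]
width: -0.0
```

Contact is at TCP x≈471 with 4 N. Now I'll push along the arc about the pin, turning with the tray.

Emit:
apply_moves(
  increments=[
    {"tx":0.002,"ty":-0.0019,"tz":0.0,"rx":0.0,"ry":0.0,"rz":0.17,"claw":0.0},
    {"tx":0.004,"ty":-0.0038,"tz":0.0,"rx":0.0,"ry":0.0,"rz":0.34,"claw":0.0},
    {"tx":0.0061,"ty":-0.0057,"tz":0.0,"rx":0.0,"ry":0.0,"rz":0.52,"claw":0.0},
    {"tx":0.0082,"ty":-0.0076,"tz":0.0,"rx":0.0,"ry":0.0,"rz":0.69,"claw":0.0},
  ],
)

```text
clock: 11.0
eef_pos: [481.1, 32.7, 41.4]
tool_rot: [-3.141, -0.0, 2.894]
force: [-2.7, 0.4, 0.6]
width: 0.0
```

Emit:
apply_moves(
  increments=[
    {"tx":0.0021,"ty":-0.0018,"tz":0.0,"rx":0.0,"ry":0.0,"rz":0.17,"claw":0.0},
    {"tx":0.0043,"ty":-0.0035,"tz":0.0,"rx":0.0,"ry":0.0,"rz":0.34,"claw":0.0},
    {"tx":0.0065,"ty":-0.0052,"tz":0.0,"rx":0.0,"ry":0.0,"rz":0.52,"claw":0.0},
    {"tx":0.0087,"ty":-0.0069,"tz":0.0,"rx":0.0,"ry":0.0,"rz":0.69,"claw":0.0},
    {"tx":0.0109,"ty":-0.0086,"tz":0.0,"rx":0.0,"ry":0.0,"rz":0.86,"claw":0.0},
    {"tx":0.0131,"ty":-0.0102,"tz":0.0,"rx":0.0,"ry":0.0,"rz":1.03,"claw":0.0},
    {"tx":0.0154,"ty":-0.0118,"tz":0.0,"rx":0.0,"ry":0.0,"rz":1.2,"claw":0.0},
    {"tx":0.0177,"ty":-0.0133,"tz":0.0,"rx":0.0,"ry":0.0,"rz":1.37,"claw":0.0},
  ],
)

```text
clock: 11.8
eef_pos: [498.9, 19.6, 41.5]
tool_rot: [-3.141, -0.0, 3.014]
force: [-2.3, -0.6, -1.2]
width: 0.1
```

Emit:
apply_moves(
  increments=[
    {"tx":0.0024,"ty":-0.0015,"tz":0.0,"rx":0.0,"ry":0.0,"rz":0.17,"claw":0.0},
    {"tx":0.0047,"ty":-0.003,"tz":0.0,"rx":0.0,"ry":0.0,"rz":0.34,"claw":0.0},
    {"tx":0.0071,"ty":-0.0044,"tz":0.0,"rx":0.0,"ry":0.0,"rz":0.52,"claw":0.0},
    {"tx":0.0094,"ty":-0.0058,"tz":0.0,"rx":0.0,"ry":0.0,"rz":0.69,"claw":0.0},
    {"tx":0.0118,"ty":-0.0072,"tz":0.0,"rx":0.0,"ry":0.0,"rz":0.86,"claw":0.0},
    {"tx":0.0142,"ty":-0.0086,"tz":0.0,"rx":0.0,"ry":0.0,"rz":1.03,"claw":0.0},
    {"tx":0.0166,"ty":-0.0099,"tz":0.0,"rx":0.0,"ry":0.0,"rz":1.2,"claw":0.0},
    {"tx":0.019,"ty":-0.0111,"tz":0.0,"rx":0.0,"ry":0.0,"rz":1.37,"claw":0.0},
  ],
)

```text
clock: 12.6
eef_pos: [517.8, 8.4, 41.5]
tool_rot: [-3.141, -0.0, 3.134]
force: [-1.9, -1.2, 0.2]
width: -0.3
```

Emit:
apply_moves(
  increments=[
    {"tx":0.0016,"ty":-0.0008,"tz":0.0,"rx":0.0,"ry":0.0,"rz":0.11,"claw":0.0},
    {"tx":0.0033,"ty":-0.0016,"tz":0.0,"rx":0.0,"ry":0.0,"rz":0.23,"claw":0.0},
    {"tx":0.005,"ty":-0.0024,"tz":0.0,"rx":0.0,"ry":0.0,"rz":0.34,"claw":0.0},
  ],
)

```text
clock: 12.9
eef_pos: [522.5, 6.2, 41.5]
tool_rot: [-3.142, -0.001, -3.12]
force: [-2.5, -1.8, -0.1]
width: 0.2
```

Emit:
apply_moves(
  increments=[
    {"tx":0.001,"ty":-0.0005,"tz":0.0,"rx":0.0,"ry":0.0,"rz":0.07,"claw":0.0},
    {"tx":0.002,"ty":-0.001,"tz":0.0,"rx":0.0,"ry":0.0,"rz":0.14,"claw":0.0},
  ],
)

```text
clock: 13.1
eef_pos: [524.8, 5.2, 41.5]
tool_rot: [-3.142, 0.0, -3.108]
force: [-2.6, -3.2, -0.7]
width: -0.1
```

Emit:
apply_moves(
  increments=[
    {"tx":0.0007,"ty":-0.0003,"tz":0.0,"rx":0.0,"ry":0.0,"rz":0.05,"claw":0.0},
    {"tx":0.0014,"ty":-0.0006,"tz":0.0,"rx":0.0,"ry":0.0,"rz":0.1,"claw":0.0},
  ],
)

```text
clock: 13.3
eef_pos: [526.0, 4.7, 41.5]
tool_rot: [-3.142, -0.0, -3.1]
force: [-2.6, -2.8, -0.1]
width: -0.2
```

Emit:
apply_moves(
  increments=[
    {"tx":0.0007,"ty":-0.0003,"tz":0.0,"rx":0.0,"ry":0.0,"rz":0.04,"claw":0.0},
    {"tx":0.0014,"ty":-0.0006,"tz":0.0,"rx":0.0,"ry":0.0,"rz":0.06,"claw":0.0},
  ],
)

```text
clock: 13.5
eef_pos: [526.0, 4.6, 41.5]
tool_rot: [3.141, -0.003, -3.094]
force: [-6.4, -0.3, 4.5]
width: -0.4
```

Emit:
apply_moves(
  increments=[
    {"tx":0.0003,"ty":0.0,"tz":0.0,"rx":0.0,"ry":0.0,"rz":0.0,"claw":0.0},
    {"tx":0.0006,"ty":0.0,"tz":0.0,"rx":0.0,"ry":0.0,"rz":0.0,"claw":0.0},
  ],
)

```text
clock: 13.7
eef_pos: [526.0, 4.6, 41.5]
tool_rot: [3.141, -0.004, -3.094]
force: [-7.3, -1.1, 4.3]
width: 0.0
```

Emit:
apply_moves(
  increments=[
    {"tx":0.0006,"ty":0.0,"tz":-0.0003,"rx":0.0,"ry":0.0,"rz":0.0,"claw":0.0},
    {"tx":0.0012,"ty":0.0,"tz":-0.0005,"rx":0.0,"ry":0.0,"rz":0.0,"claw":0.0},
  ],
)

```text
clock: 13.9
eef_pos: [526.0, 4.6, 40.9]
tool_rot: [3.141, -0.006, -3.094]
force: [-9.9, -0.4, 8.6]
width: -0.1
```

The push stalls solidly at TCP x=526.0 with about 10 N and tool yaw 0.048, which is the jig's, so the side is flush. Retreating and rising.

Emit:
apply_moves(
  increments=[
    {"tx":-0.01,"ty":0.0,"tz":0.0,"rx":0.0,"ry":0.0,"rz":0.0,"claw":0.0},
    {"tx":-0.025,"ty":0.0,"tz":0.0,"rx":0.0,"ry":0.0,"rz":0.0,"claw":0.0},
    {"tx":-0.03,"ty":0.0,"tz":0.04,"rx":0.0,"ry":0.0,"rz":0.0,"claw":0.0},
    {"tx":-0.03,"ty":-0.02,"tz":0.09,"rx":0.0,"ry":0.0,"rz":0.0,"claw":0.0},
    {"tx":-0.03,"ty":-0.06,"tz":0.13,"rx":0.0,"ry":0.0,"rz":-0.3,"claw":0.02},
    {"tx":-0.03,"ty":-0.1,"tz":0.16,"rx":0.0,"ry":0.0,"rz":-0.6,"claw":0.04},
    {"tx":-0.03,"ty":-0.14,"tz":0.17,"rx":0.0,"ry":0.0,"rz":-0.8,"claw":0.04},
    {"tx":-0.03,"ty":-0.19,"tz":0.17,"rx":0.0,"ry":0.0,"rz":-0.8,"claw":0.04},
    {"tx":-0.03,"ty":-0.23,"tz":0.17,"rx":0.0,"ry":0.0,"rz":-0.8,"claw":0.04},
    {"tx":-0.03,"ty":-0.23,"tz":0.17,"rx":0.0,"ry":0.0,"rz":-0.8,"claw":0.04},
  ],
)

```text
clock: 14.9
eef_pos: [499.7, -233.8, 211.8]
tool_rot: [-3.136, 0.005, 3.109]
force: [-1.4, -1.0, 0.3]
width: 40.0
```

Run:
```python
from h import *
print('purples',tri((104.5,201.4),(415,214)),tri((170,186),(366,229)))
print('wedge top tri',tri((120+115/7,185+69/7),(360+221/7,185+198/7)))
im=np.mean([get_image('top').astype(float) for _ in range(4)],0); np.save('t5.npy',im)
sc=np.mean([get_image('scene').astype(float) for _ in range(4)],0); np.save('s5.npy',sc)
A=cv2.resize(np.clip(im[165:265,205:315][:,:,::-1]*1.5,0,255).astype(np.uint8),None,fx=3.6,fy=3.6,interpolation=cv2.INTER_CUBIC)
B=cv2.resize(np.clip(sc[170:270,220:330][:,:,::-1]*1.4,0,255).astype(np.uint8),None,fx=3.6,fy=3.6,interpolation=cv2.INTER_CUBIC)
cv2.imwrite('pics/five.png',np.hstack([A,B]))
S=read_state();print(S['clock'],S['eef_pos'],S['tool_rot'],S['force'],S['width'])
```

```text
purples (array([ 491.84054746, -355.47441337,  140.10575634]), np.float64(0.6112743804318229)) (array([ 455.71970968, -203.12892341,  145.72852898]), np.float64(2.2435919836746017))
wedge top tri (array([ 496.11821781, -280.79834662,  152.40574582]), np.float64(4.29116929064499))
15.3 [ 499.85191355 -224.3186135   211.08994881] [3.14119936e+00 4.09327957e-04 3.12127826e+00] [ 0.0586964  -0.10147484 -0.47865337] 39.93150008850153
```

View pics/five.png

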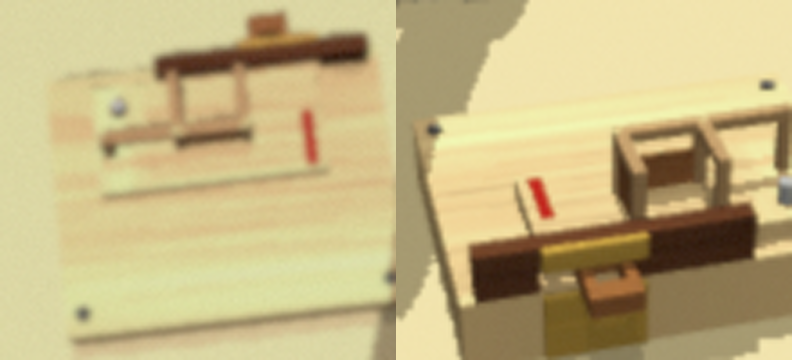

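The picture shows the tray home against the fence. On the left the tongue pokes out behind it at (267,25), and on the right the slot shows in the tongue at (612,275). Now the wedge: go above it and descend.

Emit:
apply_moves(
  increments=[
    {"tx":-0.004,"ty":-0.04,"tz":0.0,"rx":0.0,"ry":0.0,"rz":0.0,"claw":0.04},
    {"tx":-0.004,"ty":-0.0565,"tz":0.0,"rx":0.0,"ry":0.0,"rz":0.0,"claw":0.04},
    {"tx":-0.004,"ty":-0.0565,"tz":-0.03,"rx":0.0,"ry":0.0,"rz":0.0,"claw":0.04},
    {"tx":-0.004,"ty":-0.0565,"tz":-0.05,"rx":0.0,"ry":0.0,"rz":0.0,"claw":0.04},
    {"tx":-0.004,"ty":-0.0565,"tz":-0.07,"rx":0.0,"ry":0.0,"rz":0.0,"claw":0.04},
    {"tx":-0.004,"ty":-0.0565,"tz":-0.08,"rx":0.0,"ry":0.0,"rz":0.0,"claw":0.04},
  ],
)

```text
clock: 15.9
eef_pos: [494.6, -281.4, 129.3]
tool_rot: [3.14, -0.002, 3.119]
force: [0.4, -0.1, 0.0]
width: 39.9
```

Run:
```python
from h import *
s=lambda u,v:(220+(u-396)/3.6,170+v/3.6)
for p in((590,290),(646,283),(605,277),(583,305),(644,302)): print(p,onz('scene',s(*p),72).round(1))
t=lambda u,v:(205+u/3.6,165+v/3.6)
print('tongue far corners top',onz('top',t(248,18),72).round(1),onz('top',t(284,13),72).round(1))
print('pin',onz('top',t(119,106),88).round(1))
yw=.047;M=R.from_euler('z',yw).as_matrix()
for pin in((600,172.5,0),(601,173.5,0)): print('pred tongue corners/slot',[(M@np.array(q)+pin).round(1) for q in((72,-158,0),(72,-122,0),(49,-140,0))])
S=read_state();print(S['clock'],S['eef_pos'],S['tool_rot'],S['force'],S['width'])
```

```text
(590, 290) [674.1  24.8  72. ]
(646, 283) [674.3  61.2  72. ]
(605, 277) [663.1  36.7  72. ]
(583, 305) [687.9  17.8  72. ]
(644, 302) [692.6  55.8  72. ]
tongue far corners top [678.6  53.9  72. ] [681.1  21.3  72. ]
pin [600.6 171.3  88. ]
pred tongue corners/slot [array([679.3,  18.1,   0. ]), array([677.7,  54. ,   0. ]), array([655.5,  35. ,   0. ])]
pred tongue corners/slot [array([680.3,  19.1,   0. ]), array([678.7,  55. ,   0. ]), array([656.5,  36. ,   0. ])]
15.9 [ 494.61282092 -281.41386251  129.33267276] [ 3.14018069e+00 -2.25392254e-03  3.11902840e+00] [ 0.41131594 -0.06607942  0.02850938] 39.917467524294004
```

Emit:
apply_moves(
  increments=[
    {"tx":0.0,"ty":0.0,"tz":-0.01,"rx":0.0,"ry":0.0,"rz":0.0,"claw":0.04},
    {"tx":0.0,"ty":0.0,"tz":-0.02,"rx":0.0,"ry":0.0,"rz":0.0,"claw":0.04},
    {"tx":0.0,"ty":0.0,"tz":-0.024,"rx":0.0,"ry":0.0,"rz":0.0,"claw":0.04},
    {"tx":0.0,"ty":0.0,"tz":-0.024,"rx":0.0,"ry":0.0,"rz":0.0,"claw":0.04},
  ],
)

```text
clock: 16.3
eef_pos: [495.2, -282.2, 106.7]
tool_rot: [3.141, -0.001, 3.119]
force: [-0.5, -0.7, 0.9]
width: 40.0
```

Emit:
apply_moves(
  increments=[
    {"tx":0.0,"ty":0.0,"tz":0.0,"rx":0.0,"ry":0.0,"rz":0.0,"claw":0.022},
    {"tx":0.0,"ty":0.0,"tz":0.0,"rx":0.0,"ry":0.0,"rz":0.0,"claw":0.018},
    {"tx":0.0,"ty":0.0,"tz":0.0,"rx":0.0,"ry":0.0,"rz":0.0,"claw":0.016},
    {"tx":0.0,"ty":0.0,"tz":0.0,"rx":0.0,"ry":0.0,"rz":0.0,"claw":0.014},
  ],
)

```text
clock: 16.7
eef_pos: [495.6, -282.4, 107.4]
tool_rot: [-3.141, 0.001, 3.119]
force: [0.7, 1.0, 1.1]
width: 14.1
```

Emit:
apply_moves(
  increments=[
    {"tx":0.0,"ty":0.0,"tz":0.0,"rx":0.0,"ry":0.0,"rz":0.0,"claw":0.0},
    {"tx":0.0,"ty":0.0,"tz":0.0,"rx":0.0,"ry":0.0,"rz":0.0,"claw":0.0},
    {"tx":0.0,"ty":0.0,"tz":0.0,"rx":0.0,"ry":0.0,"rz":0.0,"claw":0.0},
  ],
)

```text
clock: 17.0
eef_pos: [495.7, -282.3, 107.5]
tool_rot: [-3.141, 0.001, 3.119]
force: [-0.5, 0.5, 5.3]
width: 12.6
```

Emit:
apply_moves(
  increments=[
    {"tx":0.0,"ty":0.0,"tz":0.005,"rx":0.0,"ry":0.0,"rz":0.0,"claw":0.0},
    {"tx":0.0,"ty":0.0,"tz":0.015,"rx":0.0,"ry":0.0,"rz":0.0,"claw":0.0},
    {"tx":0.0,"ty":0.0,"tz":0.03,"rx":0.0,"ry":0.0,"rz":0.0,"claw":0.0},
    {"tx":0.0,"ty":0.0,"tz":0.05,"rx":0.0,"ry":0.0,"rz":0.0,"claw":0.0},
    {"tx":0.0,"ty":0.0,"tz":0.08,"rx":0.0,"ry":0.0,"rz":0.0,"claw":0.0},
    {"tx":0.0,"ty":0.0,"tz":0.11,"rx":0.0,"ry":0.0,"rz":0.0,"claw":0.0},
    {"tx":0.0,"ty":0.0,"tz":0.12,"rx":0.0,"ry":0.0,"rz":0.0,"claw":0.0},
    {"tx":0.0,"ty":0.0,"tz":0.12,"rx":0.0,"ry":0.0,"rz":0.0,"claw":0.0},
  ],
)

```text
clock: 17.8
eef_pos: [496.0, -282.9, 228.7]
tool_rot: [-3.14, 0.003, 3.118]
force: [-1.1, -0.0, -1.1]
width: 12.1
```

Run:
```python
from h import *
S=read_state();print(S['clock'],S['eef_pos'],S['tool_rot'],S['force'],S['width'])
p=S['eef_pos']; print(proj('scene',[p+[0,0,-107.5+11+12],p+[0,0,-107.5+156+12]]))
out=[]
for n in('scene','top'):
    im=np.mean([get_image(n).astype(float) for _ in range(3)],0); np.save(n+'6.npy',im)
    u,v=proj(n,p+[0,0,-25])[0].astype(int); print(n,u,v,max(u-40,0),max(v-40,0))
    c=im[max(v-40,0):v+40,max(u-40,0):u+40]
    out.append(cv2.resize(np.clip(c[:,:,::-1]*1.5,0,255).astype(np.uint8),(395,395),interpolation=cv2.INTER_CUBIC))
cv2.imwrite('pics/six.png',np.hstack(out))
```

```text
17.8 [ 496.02297469 -282.90334357  228.69245177] [-3.13997457e+00  2.86673098e-03  3.11848499e+00] [-1.08208061 -0.00980581 -1.12565055] 12.14610813857473
[[135.26347862 197.72016369]
 [122.22863002 141.87949653]]
scene 130 175 90 135
top 396 209 356 169
```

View pics/six.png

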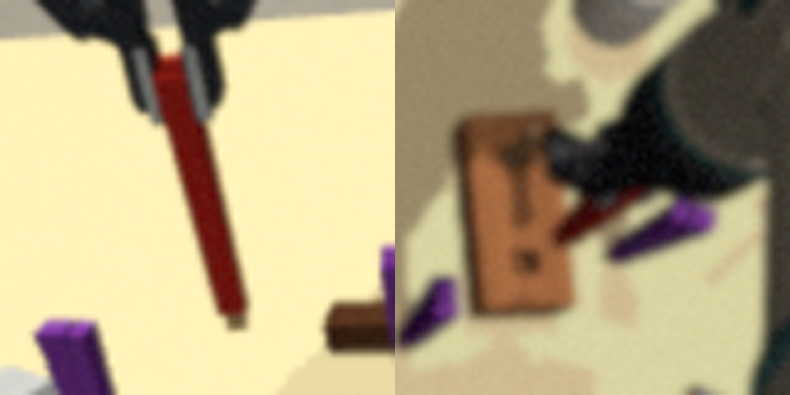

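The wedge is held and upright, with the pale nose at left crop (238,325). I'll measure where the nose is relative to the TCP and check the path.

Run:
```python
from h import *
S=read_state();p=S['eef_pos']
for a,b in(((138.2,200.8),(388.5,218)),((137.2,198.4),(389.2,217.0))): 
    q,g=tri(a,b);print('nose/red end',q.round(1),g.round(1),(q-p).round(1))
for n,box in(('scene',(90,135,170,215)),('top',(356,169,415,240))):
    im=np.load(n+'6.npy'); r,g,b=[im[:,:,i] for i in range(3)]
    m=(r>60)&(g<r*.45)&(b<r*.45); k=np.zeros_like(m);k[box[1]:box[3],box[0]:box[2]]=1;m&=k
    y,x=np.nonzero(m);print(n,len(x),cv2.boxPoints(cv2.minAreaRect(np.c_[x,y].astype(np.float32))).round(1).tolist())
    y1=y.max();print([(int(v),x[y==v].mean().round(1),int((y==v).sum())) for v in range(y.min(),y1+1,6)],y1)
# house
for uv in((150,372),(280,368)): print('house foot far?',onz('scene',uv,0).round())
for uv in((290,148),(358,148),(294,95),(362,95)): print('house top view z0,z150',onz('top',uv,0).round(),onz('top',uv,150).round())
print('glue',onz('top',(405,165),0),'roof tri',tri((147,298),(362,122)),tri((270,282),(293,125)))
```

```text
nose/red end [ 487.  -279.3  129.5] 0.8 [ -7.6   2.7 -96.2]
nose/red end [ 488.5 -279.7  137.3] 1.4 [ -6.1   2.2 -88.4]
scene 284 [[119.80000305175781, 147.60000610351562], [126.0, 145.8000030517578], [140.8000030517578, 196.1999969482422], [134.60000610351562, 198.0]]
[(147, np.float64(124.0), 5), (153, np.float64(124.5), 6), (159, np.float64(126.5), 6), (165, np.float64(128.5), 6), (171, np.float64(129.5), 6), (177, np.float64(131.5), 6), (183, np.float64(133.0), 5), (189, np.float64(134.5), 6), (195, np.float64(136.0), 5)] 197
top 0 [[0.0, 0.0], [0.0, 0.0], [0.0, 0.0], [0.0, 0.0]]Traceback (most recent call last):
  File "<stdin>", line 9, in <module>
    return umr_maximum(a, axis, None, out, keepdims, initial, where)
ValueError: zero-size array to reduction operation maximum which has no identity
```

Run:
```python
from h import *
S=read_state();print(S['eef_pos'])
for uv in((290,148),(358,148)): print('house top view z0,z150',onz('top',uv,0).round(),onz('top',uv,150).round())
print('roof tri',tri((147,298),(362,122)),tri((270,282),(293,125)))
print('cup rim',tri((138,290),(370,143)),'glue cap',tri((81,246),(413,157)))
```

```text
[ 494.56354883 -281.93894144  225.6945579 ]
house top view z0,z150 [778.  -7.   0.] [720.   0. 150.]
house top view z0,z150 [ 762. -241.    0.] [ 706. -207.  150.]
roof tri (array([ 808.65420398, -237.92634537,  109.38138866]), np.float64(1.7190255571012318)) (array([813.28465895, -12.83011963, 110.76347587]), np.float64(7.718681650709656))
cup rim (array([ 748.25365998, -264.88667798,   76.52618318]), np.float64(0.04130706151041004)) glue cap (array([ 668.39043074, -372.1354108 ,  142.98272643]), np.float64(2.425682842987084))
```

Emit:
apply_moves(
  increments=[
    {"tx":0.01,"ty":0.02,"tz":0.015,"rx":0.0,"ry":0.0,"rz":0.1,"claw":0.0},
    {"tx":0.032,"ty":0.06,"tz":0.015,"rx":0.0,"ry":0.0,"rz":0.3,"claw":0.0},
    {"tx":0.054,"ty":0.1,"tz":0.015,"rx":0.0,"ry":0.0,"rz":0.5,"claw":0.0},
    {"tx":0.076,"ty":0.14,"tz":0.015,"rx":0.0,"ry":0.0,"rz":0.8,"claw":0.0},
    {"tx":0.098,"ty":0.18,"tz":0.015,"rx":0.0,"ry":0.0,"rz":0.8,"claw":0.0},
    {"tx":0.12,"ty":0.22,"tz":0.015,"rx":0.0,"ry":0.0,"rz":0.8,"claw":0.0},
    {"tx":0.142,"ty":0.26,"tz":0.01,"rx":0.0,"ry":0.0,"rz":0.8,"claw":0.0},
    {"tx":0.16,"ty":0.29,"tz":0.005,"rx":0.0,"ry":0.0,"rz":0.8,"claw":0.0},
    {"tx":0.17,"ty":0.31,"tz":0.0,"rx":0.0,"ry":0.0,"rz":0.8,"claw":0.0},
    {"tx":0.173,"ty":0.3155,"tz":0.0,"rx":0.0,"ry":0.0,"rz":0.8,"claw":0.0},
    {"tx":0.173,"ty":0.3155,"tz":0.0,"rx":0.0,"ry":0.0,"rz":0.8,"claw":0.0},
    {"tx":0.173,"ty":0.3155,"tz":0.0,"rx":0.0,"ry":0.0,"rz":0.8,"claw":0.0},
  ],
)

```text
clock: 19.3
eef_pos: [667.8, 30.8, 226.9]
tool_rot: [-3.14, -0.001, -3.097]
force: [0.7, -1.0, -0.8]
width: 12.6
```

Emit:
apply_moves(
  increments=[
    {"tx":0.0,"ty":0.0,"tz":-0.015,"rx":0.0,"ry":0.0,"rz":0.0,"claw":0.0},
    {"tx":0.0,"ty":0.0,"tz":-0.03,"rx":0.0,"ry":0.0,"rz":0.0,"claw":0.0},
    {"tx":0.0,"ty":0.0,"tz":-0.042,"rx":0.0,"ry":0.0,"rz":0.0,"claw":0.0},
    {"tx":0.0,"ty":0.0,"tz":-0.045,"rx":0.0,"ry":0.0,"rz":0.0,"claw":0.0},
    {"tx":0.0,"ty":0.0,"tz":-0.045,"rx":0.0,"ry":0.0,"rz":0.0,"claw":0.0},
  ],
)

```text
clock: 19.8
eef_pos: [668.0, 32.2, 181.8]
tool_rot: [-3.141, -0.001, -3.096]
force: [0.4, 0.2, -0.8]
width: 12.9
```

Run:
```python
from h import *
S=read_state();p=S['eef_pos'];print(S['clock'],p,S['force'])
out=[]
for n in('scene','top'):
    im=np.mean([get_image(n).astype(float) for _ in range(3)],0); np.save(n+'7.npy',im)
    u,v=proj(n,[662,36,85])[0].astype(int); print(n,u-25,v-25, proj(n,[[656,36,72],p+[-7.8,2.2,-96.3]])-[u-25,v-25])
    c=im[v-25:v+25,u-25:u+25]
    out.append(cv2.resize(np.clip(c[:,:,::-1]*1.5,0,255).astype(np.uint8),(400,400),interpolation=cv2.INTER_CUBIC))
cv2.imwrite('pics/seven.png',np.hstack(out))
```

```text
19.8 [668.04264487  32.15145681 181.82018397] [ 0.38355984  0.17121143 -0.82537606]
scene 252 217 [[25.1490233  28.13059066]
 [24.78483475 24.6866676 ]]
top 254 148 [[25.86773521 28.33616094]
 [26.28355838 25.77644783]]
```

View pics/seven.png

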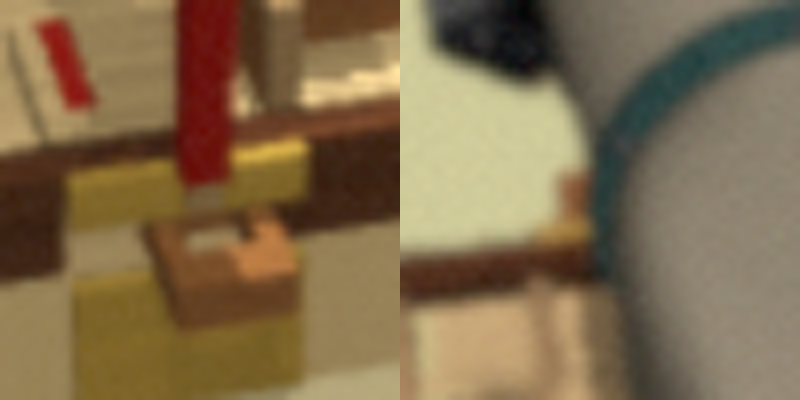

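The left crop shows the nose at (207,200), above and behind the brass bar, and the slot centred at about column 219. So I need about +3 mm in y. After that I'll feel for the brass in -x.

Emit:
apply_moves(
  increments=[
    {"tx":0.0,"ty":0.0015,"tz":0.0,"rx":0.0,"ry":0.0,"rz":0.0,"claw":0.0},
    {"tx":0.0,"ty":0.003,"tz":0.0,"rx":0.0,"ry":0.0,"rz":0.0,"claw":0.0},
    {"tx":-0.001,"ty":0.003,"tz":0.0,"rx":0.0,"ry":0.0,"rz":0.0,"claw":0.0},
    {"tx":-0.002,"ty":0.003,"tz":0.0,"rx":0.0,"ry":0.0,"rz":0.0,"claw":0.0},
    {"tx":-0.003,"ty":0.003,"tz":0.0,"rx":0.0,"ry":0.0,"rz":0.0,"claw":0.0},
  ],
)

```text
clock: 20.6
eef_pos: [665.2, 36.2, 182.0]
tool_rot: [-3.142, -0.0, -3.095]
force: [-0.0, 0.1, -0.9]
width: 12.9
```

Emit:
apply_moves(
  increments=[
    {"tx":-0.0007,"ty":0.0,"tz":0.0,"rx":0.0,"ry":0.0,"rz":0.0,"claw":0.0},
    {"tx":-0.0014,"ty":0.0,"tz":0.0,"rx":0.0,"ry":0.0,"rz":0.0,"claw":0.0},
    {"tx":-0.002,"ty":0.0,"tz":0.0,"rx":0.0,"ry":0.0,"rz":0.0,"claw":0.0},
  ],
)

```text
clock: 20.9
eef_pos: [663.9, 36.1, 182.1]
tool_rot: [-3.142, 0.001, -3.095]
force: [1.4, 0.1, -1.7]
width: 13.0
```

Emit:
apply_moves(
  increments=[
    {"tx":-0.0007,"ty":0.0,"tz":0.0,"rx":0.0,"ry":0.0,"rz":0.0,"claw":0.0},
    {"tx":-0.0013,"ty":0.0,"tz":0.0,"rx":0.0,"ry":0.0,"rz":0.0,"claw":0.0},
  ],
)

```text
clock: 21.1
eef_pos: [663.2, 36.1, 182.2]
tool_rot: [-3.142, 0.003, -3.095]
force: [3.8, -0.7, -2.8]
width: 12.5
```

Brass felt at TCP x≈664. I'll back off to a small gap.

Emit:
apply_moves(
  increments=[
    {"tx":0.001,"ty":0.0,"tz":0.0,"rx":0.0,"ry":0.0,"rz":0.0,"claw":0.0},
    {"tx":0.002,"ty":0.0,"tz":0.0,"rx":0.0,"ry":0.0,"rz":0.0,"claw":0.0},
    {"tx":0.002,"ty":0.0,"tz":0.0,"rx":0.0,"ry":0.0,"rz":0.0,"claw":0.0},
  ],
)

```text
clock: 21.4
eef_pos: [664.0, 36.2, 182.2]
tool_rot: [-3.142, -0.0, -3.095]
force: [1.7, 1.1, -0.1]
width: 12.8
```

Emit:
apply_moves(
  increments=[
    {"tx":0.0005,"ty":0.0,"tz":-0.002,"rx":0.0,"ry":0.0,"rz":0.0,"claw":0.0},
    {"tx":0.001,"ty":0.0,"tz":-0.004,"rx":0.0,"ry":0.0,"rz":0.0,"claw":0.0},
    {"tx":0.001,"ty":0.0,"tz":-0.006,"rx":0.0,"ry":0.0,"rz":0.0,"claw":0.0},
    {"tx":0.001,"ty":0.0,"tz":-0.008,"rx":0.0,"ry":0.0,"rz":0.0,"claw":0.0},
  ],
)

```text
clock: 21.8
eef_pos: [664.8, 36.2, 173.7]
tool_rot: [3.141, -0.001, -3.095]
force: [0.9, 0.5, 0.9]
width: 12.9
```

Emit:
apply_moves(
  increments=[
    {"tx":0.0,"ty":0.0,"tz":-0.0015,"rx":0.0,"ry":0.0,"rz":0.0,"claw":0.0},
    {"tx":0.0,"ty":0.0,"tz":-0.003,"rx":0.0,"ry":0.0,"rz":0.0,"claw":0.0},
    {"tx":0.0,"ty":0.0,"tz":-0.0045,"rx":0.0,"ry":0.0,"rz":0.0,"claw":0.0},
    {"tx":0.0,"ty":0.0,"tz":-0.006,"rx":0.0,"ry":0.0,"rz":0.0,"claw":0.0},
  ],
)

```text
clock: 22.2
eef_pos: [664.9, 36.2, 167.8]
tool_rot: [3.142, -0.0, -3.095]
force: [1.7, -0.5, 1.1]
width: 12.5
```

Emit:
apply_moves(
  increments=[
    {"tx":0.0,"ty":0.0,"tz":-0.001,"rx":0.0,"ry":0.0,"rz":0.0,"claw":0.0},
    {"tx":0.0,"ty":0.0,"tz":-0.002,"rx":0.0,"ry":0.0,"rz":0.0,"claw":0.0},
    {"tx":0.0,"ty":0.0,"tz":-0.003,"rx":0.0,"ry":0.0,"rz":0.0,"claw":0.0},
  ],
)

```text
clock: 22.5
eef_pos: [664.9, 36.1, 164.9]
tool_rot: [-3.142, -0.0, -3.095]
force: [0.3, 0.3, 0.3]
width: 12.6
```

Emit:
apply_moves(
  increments=[
    {"tx":0.0,"ty":0.0,"tz":-0.001,"rx":0.0,"ry":0.0,"rz":0.0,"claw":0.0},
    {"tx":0.0,"ty":0.0,"tz":-0.002,"rx":0.0,"ry":0.0,"rz":0.0,"claw":0.0},
    {"tx":0.0,"ty":0.0,"tz":-0.003,"rx":0.0,"ry":0.0,"rz":0.0,"claw":0.0},
    {"tx":0.0,"ty":0.0,"tz":-0.004,"rx":0.0,"ry":0.0,"rz":0.0,"claw":0.0},
  ],
)

```text
clock: 22.9
eef_pos: [664.9, 36.1, 160.9]
tool_rot: [-3.142, -0.0, -3.095]
force: [-0.1, -0.0, -0.2]
width: 12.6
```

Emit:
apply_moves(
  increments=[
    {"tx":0.0,"ty":0.0,"tz":-0.001,"rx":0.0,"ry":0.0,"rz":0.0,"claw":0.0},
    {"tx":0.0,"ty":0.0,"tz":-0.002,"rx":0.0,"ry":0.0,"rz":0.0,"claw":0.0},
    {"tx":0.0,"ty":0.0,"tz":-0.003,"rx":0.0,"ry":0.0,"rz":0.0,"claw":0.0},
  ],
)

```text
clock: 23.2
eef_pos: [664.9, 36.2, 157.9]
tool_rot: [-3.142, -0.0, -3.095]
force: [0.5, 0.1, 0.7]
width: 12.7
```

Emit:
apply_moves(
  increments=[
    {"tx":0.0,"ty":0.0,"tz":-0.001,"rx":0.0,"ry":0.0,"rz":0.0,"claw":0.0},
    {"tx":0.0,"ty":0.0,"tz":-0.002,"rx":0.0,"ry":0.0,"rz":0.0,"claw":0.0},
    {"tx":0.0,"ty":0.0,"tz":-0.003,"rx":0.0,"ry":0.0,"rz":0.0,"claw":0.0},
  ],
)

```text
clock: 23.5
eef_pos: [665.0, 36.2, 154.9]
tool_rot: [3.142, -0.0, -3.095]
force: [1.5, 0.0, 0.3]
width: 13.3
```

Emit:
apply_moves(
  increments=[
    {"tx":0.0,"ty":0.0,"tz":-0.001,"rx":0.0,"ry":0.0,"rz":0.0,"claw":0.0},
    {"tx":0.0,"ty":0.0,"tz":-0.002,"rx":0.0,"ry":0.0,"rz":0.0,"claw":0.0},
    {"tx":0.0,"ty":0.0,"tz":-0.003,"rx":0.0,"ry":0.0,"rz":0.0,"claw":0.0},
    {"tx":0.0,"ty":0.0,"tz":-0.004,"rx":0.0,"ry":0.0,"rz":0.0,"claw":0.0},
  ],
)

```text
clock: 23.9
eef_pos: [665.0, 36.2, 150.9]
tool_rot: [-3.142, -0.0, -3.095]
force: [0.1, -0.0, -0.2]
width: 12.6
```

Emit:
apply_moves(
  increments=[
    {"tx":0.0,"ty":0.0,"tz":-0.001,"rx":0.0,"ry":0.0,"rz":0.0,"claw":0.0},
    {"tx":0.0,"ty":0.0,"tz":-0.002,"rx":0.0,"ry":0.0,"rz":0.0,"claw":0.0},
    {"tx":0.0,"ty":0.0,"tz":-0.003,"rx":0.0,"ry":0.0,"rz":0.0,"claw":0.0},
    {"tx":0.0,"ty":0.0,"tz":-0.004,"rx":0.0,"ry":0.0,"rz":0.0,"claw":0.0},
  ],
)

```text
clock: 24.3
eef_pos: [665.0, 36.2, 146.9]
tool_rot: [-3.142, -0.0, -3.095]
force: [0.3, -0.7, -1.2]
width: 12.9
```

Emit:
apply_moves(
  increments=[
    {"tx":0.0,"ty":0.0,"tz":-0.001,"rx":0.0,"ry":0.0,"rz":0.0,"claw":0.0},
    {"tx":0.0,"ty":0.0,"tz":-0.002,"rx":0.0,"ry":0.0,"rz":0.0,"claw":0.0},
    {"tx":0.0,"ty":0.0,"tz":-0.003,"rx":0.0,"ry":0.0,"rz":0.0,"claw":0.0},
  ],
)

```text
clock: 24.6
eef_pos: [665.0, 36.2, 143.9]
tool_rot: [3.142, -0.0, -3.095]
force: [0.9, -0.6, -0.7]
width: 12.7
```

The wedge is in the slot past its shoulders. I'll probe sideways, which is soft, to learn the remaining play and so the depth where it gets tight.

Emit:
apply_moves(
  increments=[
    {"tx":0.001,"ty":0.0,"tz":0.0,"rx":0.0,"ry":0.0,"rz":0.0,"claw":0.0},
    {"tx":0.002,"ty":0.0,"tz":0.0,"rx":0.0,"ry":0.0,"rz":0.0,"claw":0.0},
    {"tx":0.002,"ty":0.0,"tz":0.0,"rx":0.0,"ry":0.0,"rz":0.0,"claw":0.0},
  ],
)

```text
clock: 24.9
eef_pos: [666.0, 36.2, 143.7]
tool_rot: [3.142, -0.002, -3.095]
force: [-1.9, 1.2, 0.2]
width: 12.8
```

Emit:
apply_moves(
  increments=[
    {"tx":0.001,"ty":0.0,"tz":0.0,"rx":0.0,"ry":0.0,"rz":0.0,"claw":0.0},
    {"tx":0.0015,"ty":0.0,"tz":0.0,"rx":0.0,"ry":0.0,"rz":0.0,"claw":0.0},
    {"tx":0.0015,"ty":0.0,"tz":0.0,"rx":0.0,"ry":0.0,"rz":0.0,"claw":0.0},
  ],
)

```text
clock: 25.2
eef_pos: [666.8, 36.2, 143.6]
tool_rot: [3.142, -0.004, -3.095]
force: [-5.8, 0.7, 1.5]
width: 12.7
```

Emit:
apply_moves(
  increments=[
    {"tx":-0.0015,"ty":0.0,"tz":0.0,"rx":0.0,"ry":0.0,"rz":0.0,"claw":0.0},
    {"tx":-0.0035,"ty":0.0,"tz":0.0,"rx":0.0,"ry":0.0,"rz":0.0,"claw":0.0},
    {"tx":-0.0035,"ty":0.0,"tz":0.0,"rx":0.0,"ry":0.0,"rz":0.0,"claw":0.0},
  ],
)

```text
clock: 25.5
eef_pos: [665.7, 36.1, 144.2]
tool_rot: [-3.142, 0.002, -3.095]
force: [-0.8, 0.0, -2.0]
width: 13.1
```

Play is about 1 mm, so it should get tight about 8 mm lower, at TCP z≈136. First 4 mm, then small steps.

Emit:
apply_moves(
  increments=[
    {"tx":-0.0003,"ty":0.0,"tz":-0.001,"rx":0.0,"ry":0.0,"rz":0.0,"claw":0.0},
    {"tx":-0.0003,"ty":0.0,"tz":-0.002,"rx":0.0,"ry":0.0,"rz":0.0,"claw":0.0},
    {"tx":-0.0003,"ty":0.0,"tz":-0.003,"rx":0.0,"ry":0.0,"rz":0.0,"claw":0.0},
    {"tx":-0.0003,"ty":0.0,"tz":-0.004,"rx":0.0,"ry":0.0,"rz":0.0,"claw":0.0},
  ],
)

```text
clock: 25.9
eef_pos: [665.2, 36.1, 140.1]
tool_rot: [3.142, 0.001, -3.095]
force: [-1.2, -0.3, 2.0]
width: 12.9
```

Emit:
apply_moves(
  increments=[
    {"tx":-0.0003,"ty":0.0,"tz":-0.001,"rx":0.0,"ry":0.0,"rz":0.0,"claw":0.0},
    {"tx":-0.0005,"ty":0.0,"tz":-0.002,"rx":0.0,"ry":0.0,"rz":0.0,"claw":0.0},
  ],
)

```text
clock: 26.1
eef_pos: [665.2, 36.2, 138.9]
tool_rot: [-3.142, 0.002, -3.095]
force: [-1.6, -0.9, 7.9]
width: 13.0
```

Emit:
apply_moves(
  increments=[
    {"tx":0.0,"ty":0.0,"tz":-0.0003,"rx":0.0,"ry":0.0,"rz":0.0,"claw":0.0},
    {"tx":0.0,"ty":0.0,"tz":-0.0006,"rx":0.0,"ry":0.0,"rz":0.0,"claw":0.0},
  ],
)

```text
clock: 26.3
eef_pos: [665.2, 36.2, 138.8]
tool_rot: [3.142, 0.002, -3.095]
force: [-2.7, -0.1, 8.1]
width: 12.8
```

Emit:
apply_moves(
  increments=[
    {"tx":0.0,"ty":0.0,"tz":-0.0004,"rx":0.0,"ry":0.0,"rz":0.0,"claw":0.0},
    {"tx":0.0,"ty":0.0,"tz":-0.0008,"rx":0.0,"ry":0.0,"rz":0.0,"claw":0.0},
  ],
)

```text
clock: 26.5
eef_pos: [665.2, 36.2, 138.3]
tool_rot: [3.142, 0.002, -3.095]
force: [-2.9, -0.1, 10.7]
width: 12.3
```

Emit:
apply_moves(
  increments=[
    {"tx":0.0,"ty":0.0,"tz":-0.0004,"rx":0.0,"ry":0.0,"rz":0.0,"claw":0.0},
    {"tx":0.0,"ty":0.0,"tz":-0.0008,"rx":0.0,"ry":0.0,"rz":0.0,"claw":0.0},
  ],
)

```text
clock: 26.7
eef_pos: [665.3, 36.3, 137.9]
tool_rot: [3.142, 0.003, -3.095]
force: [-3.5, -0.7, 11.9]
width: 12.6
```

Emit:
apply_moves(
  increments=[
    {"tx":0.0,"ty":0.0,"tz":-0.0005,"rx":0.0,"ry":0.0,"rz":0.0,"claw":0.0},
    {"tx":0.0,"ty":0.0,"tz":-0.001,"rx":0.0,"ry":0.0,"rz":0.0,"claw":0.0},
    {"tx":0.0,"ty":0.0,"tz":-0.001,"rx":0.0,"ry":0.0,"rz":0.0,"claw":0.0},
  ],
)

```text
clock: 27.0
eef_pos: [665.3, 36.3, 137.3]
tool_rot: [3.142, 0.003, -3.095]
force: [-3.3, -0.4, 12.8]
width: 12.6
```

Emit:
apply_moves(
  increments=[
    {"tx":0.0,"ty":0.0,"tz":-0.0005,"rx":0.0,"ry":0.0,"rz":0.0,"claw":0.0},
    {"tx":0.0,"ty":0.0,"tz":-0.001,"rx":0.0,"ry":0.0,"rz":0.0,"claw":0.0},
    {"tx":0.0,"ty":0.0,"tz":-0.001,"rx":0.0,"ry":0.0,"rz":0.0,"claw":0.0},
  ],
)

```text
clock: 27.3
eef_pos: [665.3, 36.2, 136.8]
tool_rot: [3.142, 0.003, -3.095]
force: [-4.4, -1.9, 16.0]
width: 12.8
```

Emit:
apply_moves(
  increments=[
    {"tx":0.0,"ty":0.0,"tz":0.002,"rx":0.0,"ry":0.0,"rz":0.0,"claw":0.02},
    {"tx":0.0,"ty":0.0,"tz":0.002,"rx":0.0,"ry":0.0,"rz":0.0,"claw":0.03},
    {"tx":0.0,"ty":0.0,"tz":0.002,"rx":0.0,"ry":0.0,"rz":0.0,"claw":0.04},
    {"tx":0.0,"ty":0.0,"tz":0.002,"rx":0.0,"ry":0.0,"rz":0.0,"claw":0.045},
  ],
)

```text
clock: 27.7
eef_pos: [664.2, 36.2, 135.3]
tool_rot: [3.142, -0.0, -3.095]
force: [-0.6, 0.4, 0.8]
width: 45.2
```

Pressed to 16 N and released cleanly. Now lift away and check numerically.

Emit:
apply_moves(
  increments=[
    {"tx":0.0,"ty":0.0,"tz":0.02,"rx":0.0,"ry":0.0,"rz":0.0,"claw":0.045},
    {"tx":0.0,"ty":0.0,"tz":0.06,"rx":0.0,"ry":0.0,"rz":0.0,"claw":0.045},
    {"tx":0.0,"ty":0.0,"tz":0.1,"rx":0.0,"ry":0.0,"rz":0.0,"claw":0.045},
    {"tx":-0.03,"ty":0.04,"tz":0.13,"rx":0.0,"ry":0.0,"rz":0.0,"claw":0.045},
    {"tx":-0.06,"ty":0.08,"tz":0.14,"rx":0.0,"ry":0.0,"rz":0.0,"claw":0.045},
    {"tx":-0.09,"ty":0.12,"tz":0.14,"rx":0.0,"ry":0.0,"rz":0.0,"claw":0.045},
    {"tx":-0.12,"ty":0.16,"tz":0.14,"rx":0.0,"ry":0.0,"rz":0.0,"claw":0.045},
    {"tx":-0.14,"ty":0.2,"tz":0.14,"rx":0.0,"ry":0.0,"rz":0.0,"claw":0.045},
    {"tx":-0.16,"ty":0.24,"tz":0.14,"rx":0.0,"ry":0.0,"rz":0.0,"claw":0.045},
    {"tx":-0.16,"ty":0.26,"tz":0.14,"rx":0.0,"ry":0.0,"rz":0.0,"claw":0.045},
  ],
)

```text
clock: 28.7
eef_pos: [499.8, 302.0, 276.0]
tool_rot: [3.138, -0.002, -3.087]
force: [0.3, 1.1, -0.1]
width: 45.0
```

Run:
```python
from h import *
S=read_state();print(S['clock'],S['eef_pos'],S['force'],S['width'])
A={}
for n in('scene','top'):
    im=np.mean([get_image(n).astype(float) for _ in range(3)],0);A[n]=im; np.save(n+'8.npy',im)
    cv2.imwrite('pics/fin_%s.png'%n,im[:,:,::-1].astype(np.uint8))
out=[]
for n in('scene','top'):
    u,v=proj(n,[660,36,110])[0].astype(int); c=A[n][v-45:v+45,u-45:u+45]; print(n,u-45,v-45)
    out.append(cv2.resize(np.clip(c[:,:,::-1]*1.5,0,255).astype(np.uint8),(396,396),interpolation=cv2.INTER_CUBIC))
cv2.imwrite('pics/final.png',np.hstack(out))
```

```text
28.7 [499.83874878 301.97399118 275.98304957] [ 0.30326108  1.10821121 -0.12678359] 44.951419129963604
scene 232 187
top 234 126
```

Run:
```python
from h import *
for n,box in(('scene',(255,170,310,250)),('top',(234,126,325,216))):
    im=np.load(n+'8.npy'); r,g,b=[im[:,:,i] for i in range(3)]
    m=((r>60)&(g<r*.45)&(b<r*.45)).astype(np.uint8); k=np.zeros_like(m);k[box[1]:box[3],box[0]:box[2]]=1
    N,L,st,ce=cv2.connectedComponentsWithStats(m*k)
    for i in range(1,N):
        if st[i,4]>8: print(n,st[i].tolist(),ce[i].round(1))
tip=np.array([656.5,38,40.5])
print('pred wedge bottom/top scene',proj('scene',[tip,tip+[8.7,0,145]]),'top',proj('top',[tip+[8.7,0,145]]))
# stripe compare home picture vs now
for n,f in(('scene','s5.npy'),('scene','scene8.npy'),('top','t5.npy'),('top','top8.npy')):
    im=np.load(f); r,g,b=[im[:,:,i] for i in range(3)]; m=(r>100)&(g<r*.55)&(b<r*.55)
    k=np.zeros_like(m)
    if n=='scene': k[205:240,250:272]=1
    else: k[190:215,282:300]=1
    y,x=np.nonzero(m&k); print(n,f,len(x),x.mean(),y.mean())
```

```text
scene [275, 204, 9, 45, 290] [279.  225.4]
scene [257, 220, 6, 10, 29] [259.7 224.5]
top [278, 159, 3, 8, 18] [279.3 162.3]
pred wedge bottom/top scene [[278.05815805 255.66762329]
 [278.7321545  205.8649595 ]] top [[278.86441915 162.01108629]]
scene s5.npy 33 259.75757575757575 224.5151515151515
scene scene8.npy 34 259.8235294117647 224.55882352941177
top t5.npy 22 290.6363636363636 202.5
top top8.npy 23 290.5652173913044 202.2608695652174
```

```bash
python3 -c "
from h import *
print(finish_job(),read_state()['clock'])"
```

```text
the job is handed in; nothing more can be done
the job is handed in; nothing more can be done
```

The stable is home against the fence, the red wedge is pressed into the slot and released, and the job is handed in at about 29 s. One rule was broken: at about 9 s the closed fingertips pressed the bare jig with up to about 56 N, well over the 20 N limit.

- **The overforce:** The closed fingertips turned out to be about 21 mm short of the reported TCP. I was feeling for the jig's top and sent three small downward steps in one go, so I could not stop after the first touch. It stayed below the 120 N wrist limit and pressed nothing but the jig. Every other reading at the end of a step stayed at or below 16 N.
- **Pivot:** I pushed the stable at its red stripe, turning with it about the pin at 2–4 N. It stopped firmly at about 10 N with its side square to the jig. A picture then showed it flush with the fence and the tongue out behind.
- **Wedge:** I took it from the holder, felt for the brass, and lowered it into the slot with the flat face towards the brass. I pressed it down to about 16 N, one newton over the 10–15 N given as enough. By my estimate its midpoint stands at about z 113–115 mm, inside the 65–120 mm range.
- **Last checks:** The wedge stands upright and within about 2 pixels of where I expected it in both camera views. The red stripe has not moved since the stable came home. The gripper is open and clear, with about 1 N on the force reading.
- **Not confirmed:** I had used up the 12 pictures, so this last check was by colour detection only. The flat face's contact with the brass is inferred from touch, and I did not re-check the bystander objects after the wedge move.

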